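Leak-check a quick coupling on the carrier-gas rail

ROBOT

A 7-joint arm with a two-finger parallel gripper is mounted at the origin on the work surface. World frame = base frame: x ahead of the robot, y to its left, z up, the work surface at z = 0. Lengths are in m, angles in rad, forces in N, time in s.
With the tool pointing down it reaches from about 0.35 to 0.9 m from the base axis. Payload 7.2 kg.
Tool frame: the origin (TCP) lies midway between the tips of the shut fingers; the grasp point (between the pads) lies 19 mm behind it; z points along the fingers, y is the direction in which the jaws open and shut (so a half turn about z gives the same grasp; the last joint's range is limited). The gripper opens to 88 mm and grips with 3 to 60 N. Pads are 20 mm wide; open, the fingers measure 115 mm over their backs; the gripper's body (75 mm by 178 mm) begins 61 mm behind the grasp point.
Start: joints at [-1.294, 0.411, -0.013, 1.596, 0.006, 1.134, -0.082], TCP at [0.211, 0.588, 0.223] pointing down, gripper open.
Joint ranges: [-2.95, 2.95], [-0.29, 1.99], [-1.47, 1.44], [0.14, 2.54], [-1.03, 4.17], [0.13, 1.85], [-2.86, 2.86]. Speed limits (rad/s): [2.39, 2.39, 3.01, 3.01, 3.14, 3.14, 3.14].

INTERFACE

Orientations are given as a unit quaternion [w, x, y, z].
In Python, from bench import telemetry, eyes, job_done gives the robot as it stands.
- The arm moves only by the tool apply_moves, never from a script. Its argument "deltas" is a list of rows, each a list of 7 numbers: the opening, from 0 (shut) to 1 (fully open), then the shift along the world's x, y, z scaled (see below), then the turn, a rotation vector about the world's x, y, z scaled (see below). A call has 1 to 8 rows; each row is the pose to reach, as a shift and turn from the pose commanded when the call began; what a row does not reach only later rows make up. The controller multiplies each number of a shift by 250 mm and each number of a turn by 120 degrees. A row lasts 1/10 s, in which the tool goes at most 50 mm and 8.59 degrees, less where a joint would pass 70% of its speed; a pose out of reach is approached as far as the arm can. A call with a number of a shift or a turn outside -1 to 1 is refused whole. A call with a gripper value outside its range is refused whole. The fingers move at their own pace and stop on an object; the grip force is fixed at half the most. Time passes only in rows, so rows that repeat a pose let the fingers close. It gives the time, the measured TCP pose, the force and the opening at its end, in the units of the state.
- telemetry.state(): the state, without advancing time (a new reading comes with each control period).
- eyes.grab_frame(name): name is "scene" or "top"; returns a dict with "img" (480x640x3 uint8, red, green, blue), "vertical_fov" (degrees; the focal length in pixels is half the picture's height over the tangent of half this angle, whatever the lens; pixels are square), "cx", "cy" (the principal point, pixels), "pose" (4x4, takes a point from camera to world coordinates). Camera axes: x right, y up, looking along -z (the intrinsics and any distortion apply to the point x, -y, -z); pixel columns grow to the right and rows downward; lengths in m; the calibration is good to about 2 mm. A picture is of the moment at which its call begins. There is no depth.
- job_done(): hands the job in, once; it reports no verdict.
The state is a dict: "t": time; "q": joint angles; "qvel": joint speeds; "effort": joint torques, N m; "eef_pos": TCP position; "eef_rot": TCP orientation; "ft_force": force on the tool from outside, world axes, zero at the start; "ft_torque": the same for the moment, N m; "width": opening from 0.0 (shut) to 1.0 (fully open).
Only numpy, scipy, OpenCV 4.12 (cv2) and the standard library are available. Lean on these libraries where they do the work, as an engineer would, in place of code of your own. Each camera call takes 0.05 s, during which the arm holds its last target.

TASK

A quick coupling has just been fitted to the carrier-gas rail and must be checked for leaks: push the tap knob down and turn it counter-clockwise as far as it goes, so that the rail is under pressure, then lift the leak sniffer out of its cradle and carry it over the bottles to the coupling. Finish while still holding the sniffer still and upright, its tip centred over the coupling's mouth, less than a centimetre above it and not touching it. The sniffer must never bump the gas unit or its fittings, the tap stays open, and the bottles, spanner and vial rack stay where they are.

Things in the scene. Friction and masses are not known exactly. Their poses are not given: they have to be found in the camera images.
- tap_grip (a point): grey plastic tap knob of the gas unit, at the far end of the unit from the rail (about 190 mm from the nearest rail port): an upright bar 46 mm long, 13 mm thick and 31 mm high standing on a round skirt 48 mm across. The point is on the vertical turning axis, 10 mm below the bar's top, 21 mm above the skirt's upper face, 103 mm above the bench with the knob up. Its x axis runs along the bar, its y axis across the 13 mm thickness, z up; it turns and sinks with the knob.
- tap (a joint): turn of the tap knob, rad: 0 closed (the start), grows counter-clockwise seen from above, stop at 1.5 fully open. Near 0 its lugs sit in notches, so that the knob cannot turn until it is pushed down about 6 mm; pushed down, it turns easily (0.04 N m). It stays down by itself on the way and springs up into a second notch at the open stop.
- tap_press (a joint): how far the tap knob is pushed down, m: 0 up (the start), 0.007 fully down; the spring takes 5 N to start and 10 N fully down.
- gas_unit: bench gas unit, fixed: base plate 100 x 400 x 8 mm with tap, tubes, supply gauge (before the tap, its reading stays) and outlet rail. Origin: centre of the underside; x and y along its short and long sides, z up. Along y: tap axis at -150 mm; gauge at -35 (64 mm across, 26 deep, top 135 above the bench); rail from +15 to +195, 30 wide, top 52 above the bench, ports on top at +45, +105, +165.
- coupling_mouth (a point): quick-coupling socket to be tested, steel, fixed upright in one of the rail's three ports (the two others carry low brass hexagon plugs, 17 mm across, 12 mm high): round, ribbed, 25 mm wide, 45 mm high, with a round dark mouth 13 mm wide on top. The point is the centre of the mouth, in the plane of its rim, the top of the coupling, 97 mm above the bench; z up.
- sniffer_centre (a point): hand-held leak sniffer, standing upright tip down in its cradle: dark grey housing 40 mm (its x axis) by 32 mm (its y axis, the way to grip it) by 100 mm high, below it a short rubber cone and a thin steel probe. The point is in the middle of the housing's part above the cradle; it lies 115 mm above the tip and 40 mm below the housing's top, on the sniffer's axis, 132 mm above the bench at the start; the housing reaches 60 mm below it. z up. 190 g.
- sniffer_tip (a point): end of the sniffer's steel probe (8 mm wide), on the sniffer's axis, 115 mm below sniffer_centre; z points from the tip up along the sniffer.
- plug1: one of the two brass hexagon plugs closing the other ports of the rail, 17 mm across, 12 mm high, fixed; origin under its centre.
- plug2: the other brass hexagon plug, alike.
- cradle: white charging cradle of the sniffer, fixed: foot 100 x 90 mm, 12 mm high, and a socket 54 x 48 mm whose rim is 97 mm above the bench. The lowest 25 mm of the sniffer's housing stand in the socket with 2 mm of play, the probe hangs through its floor: lift it straight up, at least 100 mm for the tip to clear the rim by 20 mm. Origin: centre of the foot's underside; axes parallel to the sniffer's.
- tray: white spill tray, fixed, 200 x 92 mm, 30 mm high, between the cradle and the gas unit, holding the two bottles. Origin: centre of its underside; x along its length.
- bottle1_centre (a point): amber bottle with blue cap in the tray, 68 mm wide, top 129 mm above the bench; the point is its centre, half-way up. Leave it alone.
- bottle2_centre (a point): clear bottle with black cap in the tray, 68 mm wide, top 129 mm above the bench; the point is its centre, half-way up. Leave it alone.
- spanner: double open-ended steel spanner lying on the bench, 160 x 26 x 8 mm; origin under its middle, x along it. Leave it alone.
- vial_rack: white rack with capped vials, 60 x 125 mm, 44 mm high; origin under its centre. Leave it alone.
Things that resemble listed ones, but are neither listed nor needed, are in the scene too. Leave any pink or yellow look-alike of the part that bears sniffer_centre alone.

How it is judged:
By the outcome, as a careful person would: the job done as asked, in the order asked, and still so for the second after the job is handed in, while the arm keeps its last pose, push and grip.
It also fails if it takes over 67 s, if anything falls off the work surface, if the arm or the gripper's body presses on something with over 40 N, if the wrist force passes 120 N, or if a joint passes its speed limit or range.

## Working session

There is one attempt and no reset: what is moved stays moved. The work goes in short steps, Python scripts to look and compute and a tool call to move; the robot and the scene stay as the last step left them, time stands still between calls to the robot, and variables do not carry over. Pictures are saved under pics/ and viewed, and the job is handed in when it is done.

Besides the shell and the picture viewer there is one more tool, called after "Request:" by a JSON object that holds its "name" and its "arguments", one argument or row to a line. apply_moves: Moves the arm, as the interface text tells. Shifts and turns lie within -1 to 1; 1 stands for 250 mm of shift or 120 degrees of turn. Its arguments: {"type":"object","properties":{"deltas":{"type":"array","items":{"type":"array","items":{"type":"number","minimum":-1,"maximum":1}}}},"required":["deltas"]}

```bash
mkdir -p pics; ls; cat > h.py <<'E'
import numpy as np, cv2, json
from bench import telemetry, eyes
def grab(name, fn):
    f=eyes.grab_frame(name); cv2.imwrite(f'pics/{fn}.png', f['img'][:,:,::-1])
    np.savez(f'pics/{fn}.npz', **{k:np.array(v) for k,v in f.items()})
    return f
def load(fn): 
    d=np.load(f'pics/{fn}.npz',allow_pickle=True); return {k:d[k] for k in d.files}
E
python3 - <<'E'
from h import *
for n in('scene','top'):
    f=grab(n,n+'0'); print(n,{k:(v if k!='img' else v.shape) for k,v in f.items()})
print(telemetry.state())
E
```

```text
pics
scene {'img': (480, 640, 3), 'vertical_fov': 50.48273099498872, 'cx': 322.5433456577307, 'cy': 245.65785128390948, 'pose': array([[ 0.16697113, -0.51527944,  0.84059963,  1.37845363],
       [ 0.98579348,  0.10299897, -0.1326741 , -0.0186209 ],
       [-0.01821667,  0.85081038,  0.52515697,  0.6392956 ],
       [ 0.        ,  0.        ,  0.        ,  1.        ]])}
top {'img': (480, 640, 3), 'vertical_fov': 43.308714164559674, 'cx': 306.24698539239864, 'cy': 239.20511783718803, 'pose': array([[ 0.00572901,  0.99349481, -0.11373324,  0.32117054],
       [-0.99998105,  0.00594795,  0.00158585,  0.10023797],
       [ 0.00225201,  0.113722  ,  0.99351006,  1.46198946],
       [ 0.        ,  0.        ,  0.        ,  1.        ]])}
{'t': 0.1, 'q': array([-1.29420003,  0.4118365 , -0.01272217,  1.59692835,  0.00558758,
        1.13430782, -0.08222761]), 'qvel': array([ 0.0009954 , -0.00089221,  0.00108746, -0.00245483,  0.00177595,
       -0.00072626, -0.00092834]), 'effort': array([ 2.88709743e-03, -5.89094603e+01,  6.43936303e-01, -2.91708076e+01,
       -5.36913110e-02,  1.45725359e-02,  5.71988733e-05]), 'eef_pos': array([0.21112853, 0.58778618, 0.22189588]), 'eef_rot': array([-8.10627141e-05,  1.71545156e-01,  9.85175993e-01, -7.17746066e-04]), 'ft_force': array([-0.57098721, -1.13020024,  0.11103386]), 'ft_torque': array([ 0.00546446, -0.01589054, -0.00579773]), 'width': 0.9994614932266812}
```

View pics/scene0.png

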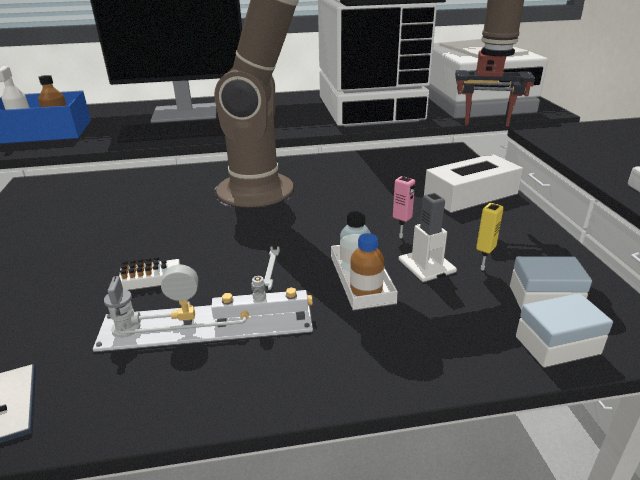

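View pics/top0.png

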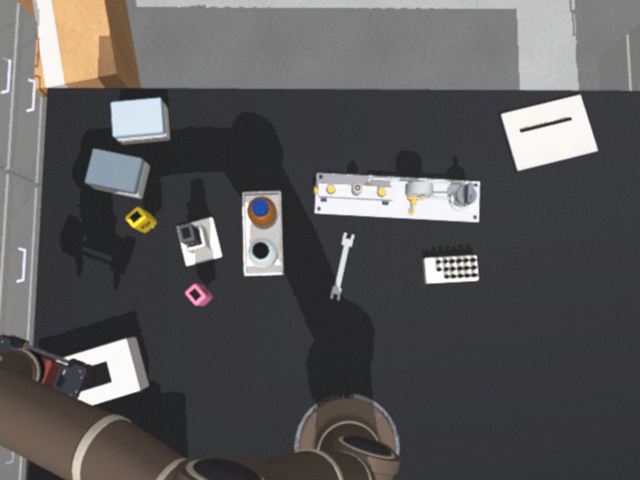

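The scene view shows the gas unit with knob (~118,300), gauge (180,282), coupling in the middle port (258,287), and plugs (227,298) and (291,293). The bottles are at (355,240) and (367,265). The dark grey sniffer stands in its white cradle at (432,215), and the pink (403,198) and yellow (490,228) look-alikes are to be left alone. In the top view: knob (462,193), coupling (357,188), plugs (331,189) and (381,191), sniffer (189,233). Next I'll enlarge these.

```bash
cat >> h.py <<'E'
def crop(fn,u0,v0,u1,v1,out,k):
    im=cv2.imread(f'pics/{fn}.png')[v0:v1,u0:u1]
    im=cv2.resize(im,None,fx=k,fy=k,interpolation=cv2.INTER_CUBIC)
    for u in range((u0+9)//10*10,u1,10):
        cv2.line(im,(int((u-u0+.5)*k),0),(int((u-u0+.5)*k),6 if u%50 else 14),(0,255,0),1)
        if u%20==0: cv2.putText(im,str(u),(int((u-u0)*k)-8,24),0,.35,(0,255,0),1)
    for v in range((v0+9)//10*10,v1,10):
        cv2.line(im,(0,int((v-v0+.5)*k)),(6,int((v-v0+.5)*k)),(0,255,0),1)
        if v%20==0: cv2.putText(im,str(v),(8,int((v-v0)*k)+6),0,.35,(0,255,0),1)
    cv2.imwrite(f'pics/{out}.png',im)
def foc(f): return 240/np.tan(np.radians(float(f['vertical_fov']))/2)
def proj(f,P):
    P=np.atleast_2d(P); T=np.linalg.inv(f['pose']); c=P@T[:3,:3].T+T[:3,3]
    F=foc(f); return np.c_[float(f['cx'])+F*c[:,0]/-c[:,2], float(f['cy'])+F*-c[:,1]/-c[:,2]]
def ray(f,uv):
    F=foc(f); d=np.array([(uv[0]-f['cx'])/F,-(uv[1]-f['cy'])/F,-1.]); d=f['pose'][:3,:3]@d
    return f['pose'][:3,3], d/np.linalg.norm(d)
def tri(obs):
    A=np.zeros((3,3));b=np.zeros(3)
    for f,uv in obs:
        o,d=ray(f,uv); M=np.eye(3)-np.outer(d,d); A+=M;b+=M@o
    p=np.linalg.solve(A,b); return p,[np.round(proj(f,p)[0]-uv,2) for f,uv in obs]
def atz(f,uv,z):
    o,d=ray(f,uv); return o+d*(z-o[2])/d[2]
E
python3 - <<'E'
from h import *
crop('scene0',90,255,320,355,'c1',3.4)
crop('scene0',380,160,520,290,'c2',4.5)
crop('top0',310,150,490,235,'c3',4.4)
crop('top0',120,180,290,310,'c4',4.4)
E
```

```text
(no output)
```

View pics/c1.png

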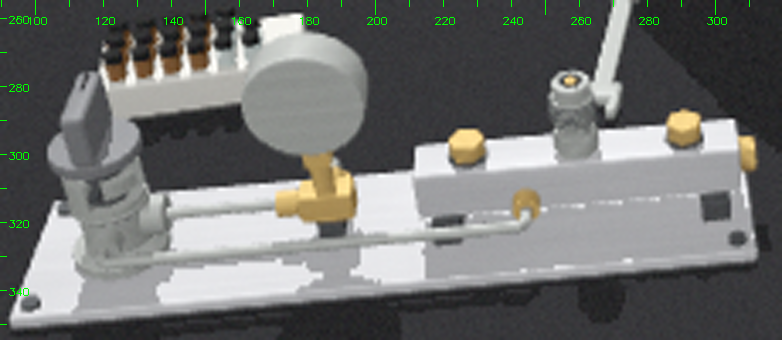

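View pics/c2.png

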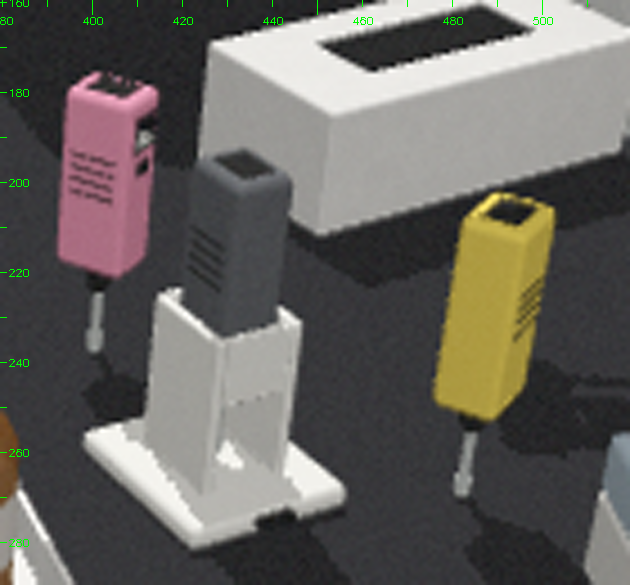

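View pics/c3.png

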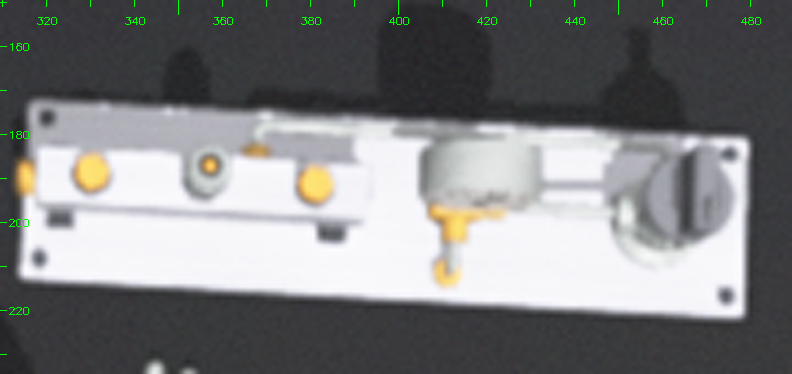

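View pics/c4.png

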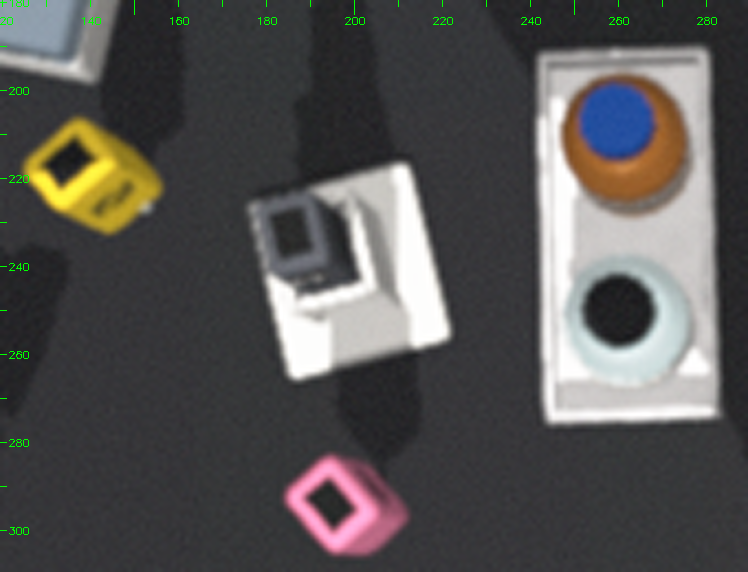

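```bash
cat > fit.py <<'E'
from h import *
from scipy.optimize import least_squares
S,T=load('scene0'),load('top0')
def c3(p): return (310+p[0]/4.4-.5,150+p[1]/4.4-.5)
def c1(p): return (90+p[0]/3.4-.5,255+p[1]/3.4-.5)
def c2(p): return (380+p[0]/4.5-.5,160+p[1]/4.5-.5)
def c4(p): return (120+p[0]/4.4-.5,180+p[1]/4.4-.5)
def R(a): return np.array([[np.cos(a),-np.sin(a),0],[np.sin(a),np.cos(a),0],[0,0,1]])
def fit(obs,x0,zfree=True):
    def res(x):
        P=np.array([R(x[2])@np.array(p)+[x[0],x[1],x[3] if zfree else 0] for _,p,_ in obs])
        return np.concatenate([proj(f,P[i])[0]-uv for i,(f,_,uv) in enumerate(obs)])
    r=least_squares(res,x0); return r.x,r.fun.reshape(-1,2)
if __name__=='__main__':
    obs=[(T,(.05,.2,.008),c3((30,100))),(T,(.05,-.2,.008),c3((749,138))),(T,(-.05,-.2,.008),c3((745,318))),(T,(-.05,.2,.008),c3((19,278))),
     (S,(.05,-.2,.008),c1((12,318))),(S,(.05,.2,.008),c1((756,255)))]
    x,r=fit(obs,[.45,-.05,0,0]); print('unit',x,np.degrees(x[2]));print(r.round(2))
    for nm,p in dict(mouth=(0,.105,.097),plA=(0,.045,.064),plB=(0,.165,.064),tap=(0,-.15,.113),tapskirt=(0,-.15,.082),gaugetop=(0,-.035,.135)).items():
        P=R(x[2])@np.array(p)+[x[0],x[1],x[3]]; print(nm,P.round(4),proj(S,P).round(1),proj(T,P).round(1))
    # direct
    print('mouth',tri([(S,c1((570,80))),(T,c3((209,165)))]))
    # sniffer top centre
    print('snif top',tri([(S,c2((243,164))),(T,c4((294,231)))]))
    print('bottle1 cap',tri([(S,(368.5,241)),(T,c4((617,120)))]))
    print('bottle2 cap',tri([(S,(356,219)),(T,c4((618,309)))]))
    print('tapbar top', tri([(S,c1((90,82))),(T,c3((688,190)))]))
E
python3 fit.py
```

```text
unit [ 0.59319796 -0.1234652  -0.05307522 -0.00184003] -3.040985950334603
[[ 0.22 -0.09]
 [-0.36  0.75]
 [-0.52  0.15]
 [ 0.39 -0.36]
 [-0.91  0.66]
 [ 0.78 -0.73]]
mouth [ 0.5988 -0.0186  0.0952] [[257.5 278.8]] [[357.3 187.2]]
plA [ 0.5956 -0.0785  0.0622] [[226.8 295.8]] [[381.6 191.4]]
plB [0.602  0.0413 0.0622] [[290.8 290.4]] [[330.6 188.5]]
tap [ 0.5852 -0.2733  0.1112] [[113.5 283. ]] [[470.  192.3]]
tapskirt [ 0.5852 -0.2733  0.0802] [[117.5 296.9]] [[466.4 194.8]]
gaugetop [ 0.5913 -0.1584  0.1332] [[176.9 267.7]] [[421.3 187.4]]
mouth (array([ 0.59878138, -0.01844858,  0.09681617]), [array([ 0.36, -0.01]), array([0.29, 0.01])])
snif top (array([0.48291177, 0.35613389, 0.17184475]), [array([-0.,  0.]), array([-0., -0.])])
bottle1 cap (array([0.54767009, 0.20360164, 0.11994676]), [array([-0.26,  0.02]), array([-0.23, -0.05])])
bottle2 cap (array([0.45077534, 0.2012164 , 0.11752007]), [array([ 0.07, -0.01]), array([0.07, 0.01])])
tapbar top (array([ 0.58341495, -0.26476886,  0.11820796]), [array([1.72, 0.09]), array([ 1.3, -0.2])])
```

The direct triangulation of the mouth (0.599, -0.018, 0.097) agrees with the unit fit. Next I'll overlay models to check the knob and its bar yaw, and fit the cradle and sniffer yaw.

```bash
cat > ov.py <<'E'
from fit import *
def box(cx,cy,z0,z1,lx,ly): return [np.array([cx+sx*lx/2,cy+sy*ly/2,z]) for z in(z0,z1) for sx,sy in((1,1),(1,-1),(-1,-1),(-1,1))]
E4=[(0,1),(1,2),(2,3),(3,0),(4,5),(5,6),(6,7),(7,4),(0,4),(1,5),(2,6),(3,7)]
def draw(f,win,k,items,out):
    u0,v0,u1,v1=win
    im=cv2.resize(f['img'][v0:v1,u0:u1,::-1].copy(),None,fx=k,fy=k,interpolation=cv2.INTER_CUBIC)
    for P,edges,col in items:
        q=((proj(f,np.array(P))-[u0,v0]+.5)*k).round().astype(int)
        for a,b in edges: cv2.line(im,tuple(q[a].tolist()),tuple(q[b].tolist()),col,1,cv2.LINE_AA)
    cv2.imwrite(f'pics/{out}.png',im)
def circ(c,r,n=40): 
    return [np.array([c[0]+r*np.cos(t),c[1]+r*np.sin(t),c[2]]) for t in np.linspace(0,2*np.pi,n,endpoint=False)],[(i,(i+1)%n) for i in range(n)]
def tf(P,x,y,a): return [R(a)@p+[x,y,0] for p in P]
if __name__=='__main__':
    # cradle fit
    obs=[(T,(.05,.045,.012),c4((410,163))),(T,(.05,-.045,.012),c4((447,337))),(T,(-.05,-.045,.012),c4((291,378))),
     (S,(.05,.045,.012),c2((345,490))),(S,(.05,-.045,.012),c2((196,540))),(S,(-.05,-.045,.012),c2((85,437)))]
    best=None
    for a0 in (0.2,0.2+np.pi/2):
        x,r=fit(obs,[.48,.33,a0,0]);print(x,np.degrees(x[2]),r.round(1).tolist())
    obs2=[(f,(p[1],-p[0],p[2]),uv) for f,p,uv in obs]
    x2,r2=fit(obs2,[.48,.33,0.2,0]);print('alt',x2,np.degrees(x2[2]),r2.round(1).tolist())
E
python3 ov.py
```

```text
[ 0.46869123  0.37384917 -0.60036492 -0.02524664] -34.39837603158432 [[-21.9, 3.7], [-0.6, -15.2], [10.9, 9.0], [-10.7, 13.9], [-17.7, -6.6], [19.3, -5.7]]
[ 0.46869128  0.37384919 -0.60036804 -0.02524663] -34.39855466780013 [[-21.9, 3.7], [-0.6, -15.2], [10.9, 9.0], [-10.7, 13.9], [-17.7, -6.6], [19.3, -5.7]]
alt [ 0.46869138  0.37384925  0.97042098 -0.02524661] 55.60102622757728 [[-21.9, 3.7], [-0.6, -15.2], [10.9, 9.0], [-10.7, 13.9], [-17.7, -6.6], [19.3, -5.7]]
```

```bash
cat > ov2.py <<'E'
from ov import *
pts=[(T,(1,-1),c4((410,163))),(T,(-1,-1),c4((447,337))),(T,(-1,1),c4((291,378))),(T,(1,1),c4((248,203))),
     (S,(1,1),c2((345,492))),(S,(1,-1),c2((194,542))),(S,(-1,-1),c2((85,437)))]
for lx,ly in((.1,.09),(.09,.1)):
    x,r=fit([(f,(sx*lx/2,sy*ly/2,.012),uv) for f,(sx,sy),uv in pts],[.48,.35,.2,0]);print(lx,x.round(4),np.degrees(x[2]),r.round(1).tolist(),(r**2).sum())
    if lx==.1: xc=x
xu=np.array([.5932,-.1235,-.0531])
G,B,M,Y=(0,255,0),(255,80,0),(255,0,255),(0,255,255)
items=[]
items.append((tf(box(0,0,0,.008,.1,.4),*xu),E4,G))
tap=(R(xu[2])@[0,-.15,0])[:2]+xu[:2]
items.append((*circ((*tap,.082),.024),B))
items.append((tf(box(0,0,.082,.113,.046,.013),*tap,xu[2]),E4,M))
m=(R(xu[2])@[0,.105,.097])+[*xu[:2],0]
items.append((*circ(m,.0065),M)); items.append((*circ(m,.0125),G))
cr=[(tf(box(0,0,0,.012,.1,.09),*xc[:3]),E4,G),(tf(box(0,0,.012,.097,.054,.048),*xc[:3]),E4,B),(tf(box(0,0,.072,.172,.04,.032),*xc[:3]),E4,M)]
draw(S,(90,255,330,355),3.3,items,'o1'); draw(T,(310,150,490,235),4.4,items,'o3')
draw(T,(440,165,490,235),9,items,'o3b'); draw(S,(90,260,160,350),6.5,items,'o1b')
draw(S,(380,160,520,290),4.5,cr,'o2'); draw(T,(160,205,230,275),8,cr,'o4')
E
python3 ov2.py; cd pics; python3 -c "
import cv2,numpy as np
def st(a,b,o):
    a,b=cv2.imread(a),cv2.imread(b); h=max(a.shape[0],b.shape[0]); 
    p=lambda i:np.pad(i,((0,h-i.shape[0]),(0,0),(0,0)))
    o_=np.hstack([p(a),p(b)]); k=min(800/o_.shape[1],600/o_.shape[0],1); cv2.imwrite(o,cv2.resize(o_,None,fx=k,fy=k))
st('o3b.png','o1b.png','s1.png'); st('o2.png','o4.png','s2.png')"
```

```text
0.1 [ 0.4821  0.3578  0.2534 -0.006 ] 14.515996003632882 [[-0.4, 0.1], [0.7, 0.2], [-0.2, 0.0], [0.4, -0.0], [1.2, 0.4], [-0.1, -0.3], [-0.6, -0.1]] 2.822118200155333
0.09 [ 0.4824  0.3591  0.2606 -0.0069] 14.930217289383025 [[1.5, 1.4], [1.8, -2.6], [-3.0, -1.5], [-1.7, 2.5], [2.2, -1.1], [-2.6, -0.6], [-0.8, 2.0]] 52.15851635496968
```

View pics/s1.png

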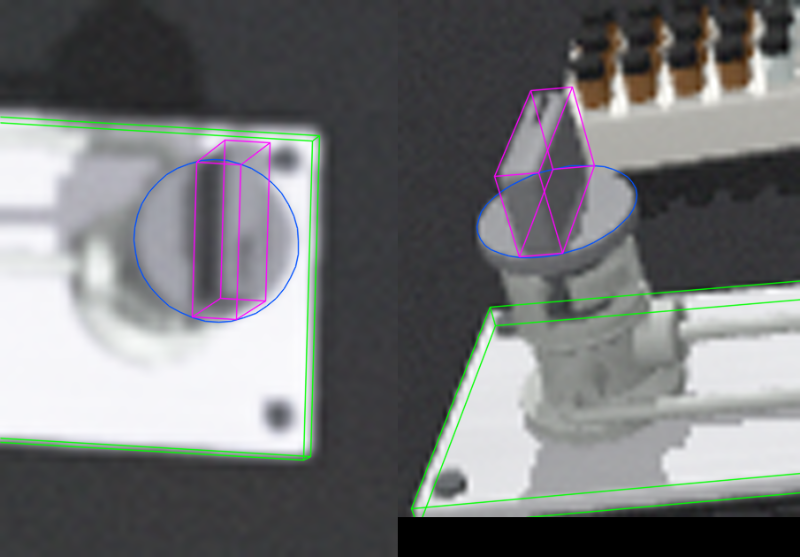

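View pics/s2.png

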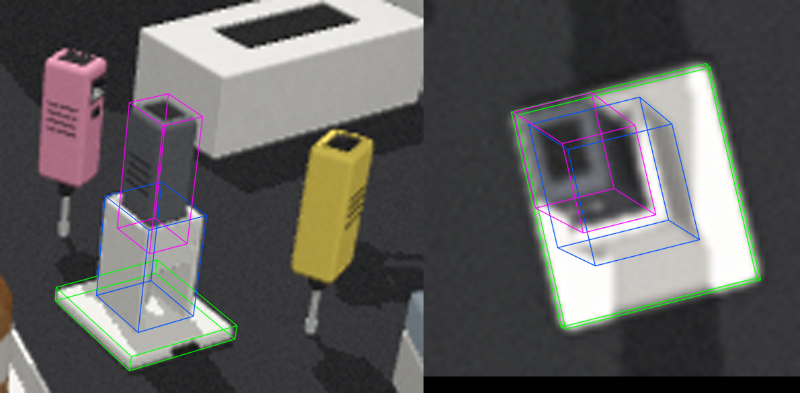

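View pics/o3.png

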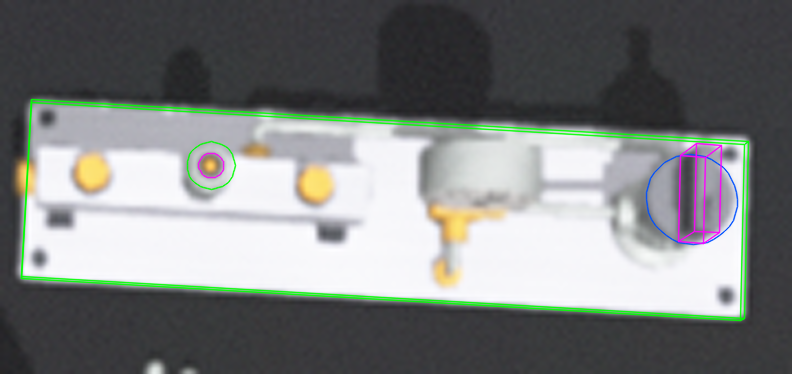

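```bash
cat > ov3.py <<'E'
from ov import *
from ov2 import pts,G,B,M,Y
x,r=fit([(f,(sx*.05,sy*.045,.012),uv) for f,(sx,sy),uv in pts],[.48,.35,.2],False);print(x.round(4),np.degrees(x[2]),r.round(1).tolist())
import sys
sx,sy,sa=map(float,sys.argv[1:4])
cr=[(tf(box(0,0,0,.012,.1,.09),*x[:3]),E4,G),(tf(box(0,0,.097,.172,.04,.032),sx,sy,sa),E4,M),(tf(box(0,0,.09,.097,.054,.048),sx,sy,sa),E4[4:8],B)]
draw(S,(390,180,470,290),5.4,cr,'o2'); draw(T,(165,205,230,275),8,cr,'o4')
draw(S,(390,180,470,290),5.4,[],'p2'); draw(T,(165,205,230,275),8,[],'p4')
rd=lambda n:cv2.imread(f'pics/{n}.png')
def st(a,b,o):
    h=max(a.shape[0],b.shape[0]); p=lambda i:np.pad(i,((0,h-i.shape[0]),(0,0),(0,0)))
    o_=np.hstack([p(a),p(b)]); k=min(800/o_.shape[1],600/o_.shape[0],1); cv2.imwrite(f'pics/{o}.png',cv2.resize(o_,None,fx=k,fy=k))
st(rd('o2'),rd('p2'),'s3'); st(rd('o4'),rd('p4'),'s4')
E
python3 ov3.py .4829 .3561 .2534
```

```text
0.1 [ 0.4821  0.3578  0.2534 -0.006 ] 14.515996003632882 [[-0.4, 0.1], [0.7, 0.2], [-0.2, 0.0], [0.4, -0.0], [1.2, 0.4], [-0.1, -0.3], [-0.6, -0.1]] 2.822118200155333
0.09 [ 0.4824  0.3591  0.2606 -0.0069] 14.930217289383025 [[1.5, 1.4], [1.8, -2.6], [-3.0, -1.5], [-1.7, 2.5], [2.2, -1.1], [-2.6, -0.6], [-0.8, 2.0]] 52.15851635496968
[0.4836 0.3566 0.2552] 14.620470705646937 [[-0.2, -0.9], [0.9, -0.6], [-0.1, -0.7], [0.4, -0.9], [1.2, -1.5], [-0.2, -2.2], [-0.8, -1.9]]
```

View pics/s3.png

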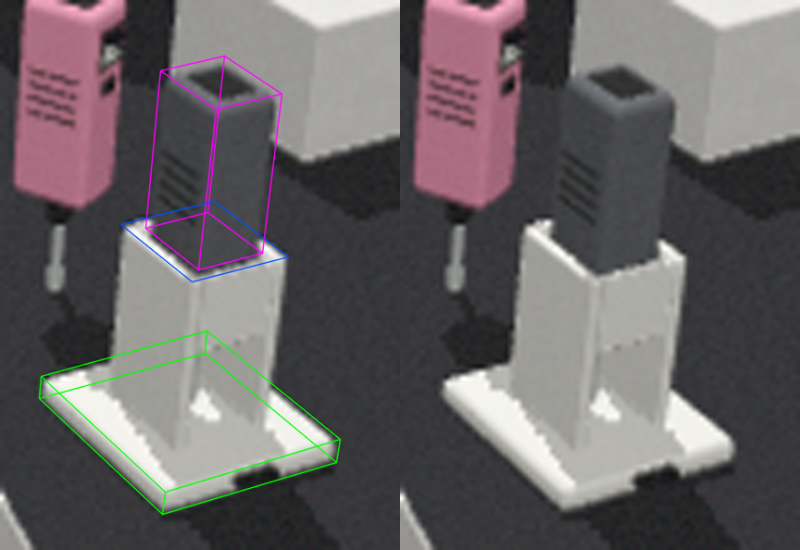

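View pics/s4.png

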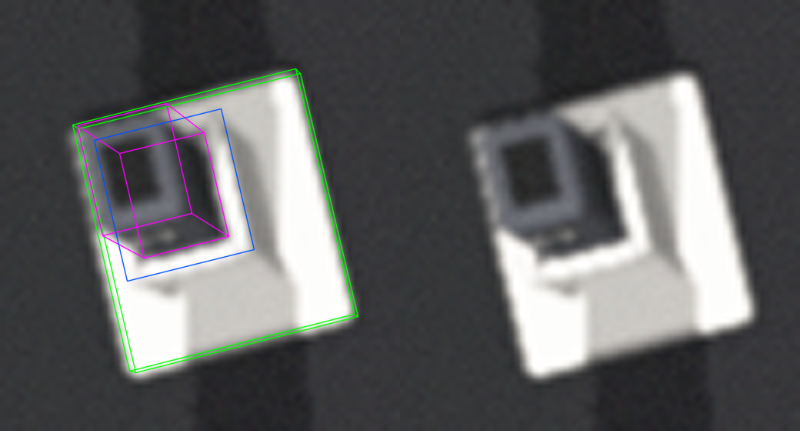

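The knob, sniffer and cradle models line up with the pictures, and the sniffer fits at about (0.483, 0.356) with yaw 14.5°. The dark grey one in the cradle fits the description. The pink and yellow ones stand free, so I leave them. Knob first: lift and cross at height.

Request:
{"name": "apply_moves", "arguments": {
  "deltas": [
    [0.5, 0, 0, 0.2, 0, 0, 0],
    [0.5, 0, 0, 0.4, 0, 0, 0],
    [0.5, 0, 0, 0.6, 0, 0, 0],
    [0.5, 0.1, -0.2, 0.6, 0, 0, 0],
    [0.5, 0.2, -0.4, 0.6, 0, 0, 0],
    [0.5, 0.3, -0.6, 0.6, 0, 0, 0],
    [0.5, 0.4, -0.8, 0.6, 0, 0, 0],
    [0.5, 0.5, -1, 0.6, 0, 0, 0]
  ]
}}

```text
t: 0.9
eef_pos: [0.3235, 0.3625, 0.3724]
eef_rot: [-0.0, 0.172, 0.985, -0.0]
ft_force: [0.3, 0.3, -0.1]
width: 0.501
```

Request:
{"name": "apply_moves", "arguments": {
  "deltas": [
    [0.5, 0.1, -0.2, 0, 0, 0, 0],
    [0.5, 0.2, -0.4, 0, 0, 0, 0],
    [0.5, 0.3, -0.6, 0, 0, 0, 0],
    [0.5, 0.35, -0.8, 0, 0, 0, 0],
    [0.5, 0.4, -1, 0, 0, 0, 0],
    [0.5, 0.4, -1, 0, 0, 0, 0]
  ]
}}

```text
t: 1.5
eef_pos: [0.4238, 0.1096, 0.3728]
eef_rot: [0.0, 0.174, 0.985, -0.0]
ft_force: [-0.3, -0.8, 0.0]
width: 0.5
```

```bash
python3 -c "
from bench import telemetry as t
s=t.state();print({k:(v if isinstance(v,float) else v.round(3)) for k,v in s.items() if k in('t','q','eef_pos','eef_rot','ft_force','width')})"
```

```text
{'t': 1.5, 'q': array([-0.752, -0.042,  0.377,  1.799,  0.016,  1.382,  0.842]), 'eef_pos': array([0.424, 0.11 , 0.373]), 'eef_rot': array([ 0.   ,  0.174,  0.985, -0.   ]), 'ft_force': array([-0.261, -0.751,  0.027]), 'width': 0.49978295124155847}
```

Turning the knob from this side would run joint 7 past its range, so I take the half-turn equivalent grasp, a turn of -163°.

Request:
{"name": "apply_moves", "arguments": {
  "deltas": [
    [0.5, 0.03, -0.07, 0, 0, 0, -0.06],
    [0.5, 0.06, -0.14, 0, 0, 0, -0.12],
    [0.5, 0.09, -0.21, 0, 0, 0, -0.18],
    [0.5, 0.12, -0.28, 0, 0, 0, -0.24],
    [0.5, 0.15, -0.35, 0, 0, 0, -0.3],
    [0.5, 0.17, -0.42, 0, 0, 0, -0.36],
    [0.5, 0.2, -0.48, 0, 0, 0, -0.42],
    [0.5, 0.2, -0.48, 0, 0, 0, -0.45]
  ]
}}

```text
t: 2.3
eef_pos: [0.4733, -0.0077, 0.3724]
eef_rot: [0.0, 0.603, 0.798, -0.0]
ft_force: [0.6, 0.2, 0.5]
width: 0.503
```

Request:
{"name": "apply_moves", "arguments": {
  "deltas": [
    [0.5, 0.03, -0.07, 0, 0, 0, -0.06],
    [0.5, 0.06, -0.14, 0, 0, 0, -0.12],
    [0.5, 0.09, -0.21, 0, 0, 0, -0.18],
    [0.5, 0.12, -0.28, 0, 0, 0, -0.24],
    [0.5, 0.15, -0.35, 0, 0, 0, -0.3],
    [0.5, 0.17, -0.42, 0, 0, 0, -0.36],
    [0.5, 0.2, -0.48, 0, 0, 0, -0.42],
    [0.5, 0.2, -0.48, 0, 0, 0, -0.45]
  ]
}}

```text
t: 3.1
eef_pos: [0.5231, -0.1276, 0.3723]
eef_rot: [0.0, 0.9, 0.437, -0.001]
ft_force: [0.5, 0.3, 1.0]
width: 0.5
```

Request:
{"name": "apply_moves", "arguments": {
  "deltas": [
    [0.5, 0.03, -0.07, 0, 0, 0, -0.06],
    [0.5, 0.06, -0.14, 0, 0, 0, -0.12],
    [0.5, 0.09, -0.21, 0, 0, 0, -0.18],
    [0.5, 0.12, -0.28, 0, 0, 0, -0.24],
    [0.5, 0.15, -0.35, 0, 0, 0, -0.3],
    [0.5, 0.17, -0.42, 0, 0, 0, -0.36],
    [0.5, 0.2, -0.48, 0, 0, 0, -0.42],
    [0.5, 0.2, -0.48, 0, 0, 0, -0.458]
  ]
}}

```text
t: 3.9
eef_pos: [0.5729, -0.2473, 0.3719]
eef_rot: [0.001, 1.0, -0.027, -0.001]
ft_force: [-0.3, 0.9, -0.0]
width: 0.498
```

```bash
cat > st.py <<'E'
from bench import telemetry as t
import numpy as np
s=t.state();print({k:(v if isinstance(v,float) else v.round(4)) for k,v in s.items() if k in('t','q','eef_pos','eef_rot','ft_force','ft_torque','width')})
w,x,y,z=s['eef_rot']
from scipy.spatial.transform import Rotation as R
m=R.from_quat([x,y,z,w]).as_matrix(); print('jaw deg',np.degrees(np.arctan2(m[1,1],m[0,1])),'tilt z',m[:,2].round(4))
E
python3 st.py
```

```text
{'t': 3.9, 'q': array([-0.2893,  0.4295,  0.9359,  1.41  , -0.3417,  1.4728, -0.9898]), 'eef_pos': array([ 0.5729, -0.2473,  0.3719]), 'eef_rot': array([ 7.000e-04,  9.996e-01, -2.730e-02, -7.000e-04]), 'ft_force': array([-0.271 ,  0.9214, -0.0295]), 'ft_torque': array([ 0.0355,  0.1494, -0.0153]), 'width': 0.4979913829647633}
jaw deg -93.12337013775326 tilt z [-0.0014 -0.0013 -1.    ]
```

Request:
{"name": "apply_moves", "arguments": {
  "deltas": [
    [0.5, 0.049, -0.104, 0, 0, 0, 0],
    [0.5, 0.049, -0.104, -0.15, 0, 0, 0],
    [0.5, 0.049, -0.104, -0.3, 0, 0, 0],
    [0.5, 0.049, -0.104, -0.45, 0, 0, 0],
    [0.5, 0.049, -0.104, -0.6, 0, 0, 0],
    [0.5, 0.049, -0.104, -0.75, 0, 0, 0],
    [0.5, 0.049, -0.104, -0.85, 0, 0, 0],
    [0.5, 0.049, -0.104, -0.85, 0, 0, 0]
  ]
}}

```text
t: 4.7
eef_pos: [0.5833, -0.2698, 0.1562]
eef_rot: [-0.001, 1.0, -0.024, -0.003]
ft_force: [-0.6, -0.0, 0.7]
width: 0.499
```

```bash
python3 st.py; python3 - <<'E'
from h import *
f=grab('scene','s1g'); t=grab('top','t1g')
crop('s1g',60,200,240,350,'c5',4); crop('t1g',380,140,520,260,'c6',4.5)
s=telemetry.state(); print(proj(f,s['eef_pos']),proj(t,s['eef_pos']))
E
```

```text
{'t': 4.7, 'q': array([-0.1821,  0.6224,  0.8211,  1.6555, -0.4995,  1.0938, -0.834 ]), 'eef_pos': array([ 0.5833, -0.2698,  0.1562]), 'eef_rot': array([-0.0011,  0.9997, -0.0236, -0.0032]), 'ft_force': array([-0.6339, -0.0012,  0.6605]), 'ft_torque': array([ 0.0267,  0.1895, -0.0117]), 'width': 0.4991541551223837}
jaw deg -92.70517374965527 tilt z [-0.0064  0.0023 -1.    ]
[[107.84368595 259.90010222]] [[475.39706612 187.96087117]]
```

View pics/c5.png

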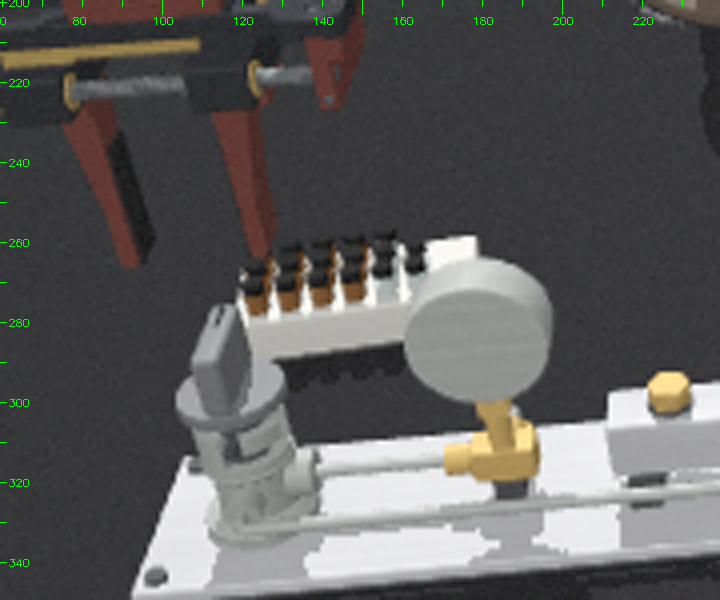

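View pics/c6.png

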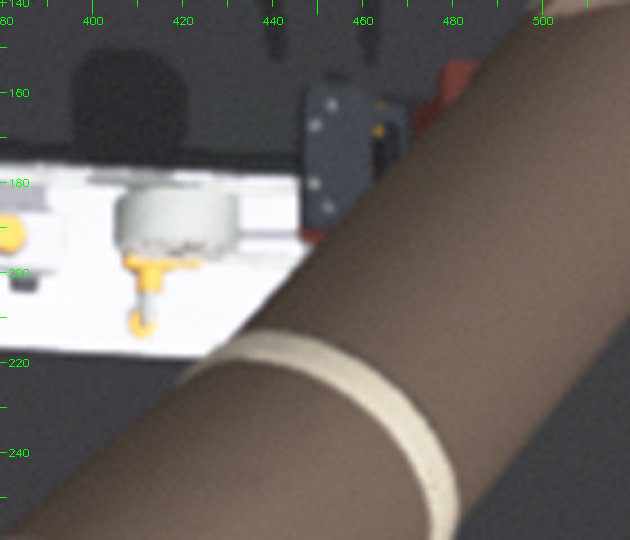

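Request:
{"name": "apply_moves", "arguments": {
  "deltas": [
    [0.5, 0, 0, 0, 0, 0, 0],
    [0.5, 0, 0, 0, 0, 0, 0]
  ]
}}

```text
t: 5.0
eef_pos: [0.5861, -0.2719, 0.1619]
eef_rot: [0.0, 1.0, -0.024, 0.001]
ft_force: [0.3, 0.5, 0.1]
width: 0.502
```

```bash
python3 st.py
```

```text
{'t': 5.0, 'q': array([-0.1827,  0.6166,  0.8247,  1.6501, -0.4988,  1.095 , -0.8344]), 'eef_pos': array([ 0.5861, -0.2719,  0.1619]), 'eef_rot': array([ 4.000e-04,  9.997e-01, -2.370e-02,  1.300e-03]), 'ft_force': array([0.2976, 0.5236, 0.1035]), 'ft_torque': array([-0.0409,  0.1145, -0.0013]), 'width': 0.50174473217375}
jaw deg -92.71162336281647 tilt z [ 2.5e-03 -8.0e-04 -1.0e+00]
```

Request:
{"name": "apply_moves", "arguments": {
  "deltas": [
    [0.5, -0.003, -0.006, -0.06, 0, 0, 0],
    [0.5, -0.003, -0.006, -0.12, 0, 0, 0],
    [0.5, -0.003, -0.006, -0.18, 0, 0, 0],
    [0.5, -0.003, -0.006, -0.24, 0, 0, 0],
    [0.5, -0.003, -0.006, -0.28, 0, 0, 0],
    [0.5, -0.003, -0.006, -0.304, 0, 0, 0],
    [0.5, -0.003, -0.006, -0.304, 0, 0, 0],
    [0.5, -0.003, -0.006, -0.304, 0, 0, 0]
  ]
}}

```text
t: 5.8
eef_pos: [0.5847, -0.2732, 0.0844]
eef_rot: [0.0, 1.0, -0.024, 0.0]
ft_force: [-0.2, 0.4, -0.1]
width: 0.499
```

```bash
python3 st.py; python3 - <<'E'
from h import *
f=grab('scene','s2g'); crop('s2g',60,220,200,340,'c7',5)
E
```

```text
{'t': 5.8, 'q': array([-0.1406,  0.6993,  0.7618,  1.7114, -0.5705,  0.9658, -0.7786]), 'eef_pos': array([ 0.5847, -0.2732,  0.0844]), 'eef_rot': array([ 2.000e-04,  9.997e-01, -2.380e-02,  2.000e-04]), 'ft_force': array([-0.1674,  0.3998, -0.1172]), 'ft_torque': array([0.0213, 0.179 , 0.0345]), 'width': 0.4988558126212836}
jaw deg -92.72229659114936 tilt z [ 4.e-04 -4.e-04 -1.e+00]
```

View pics/c7.png

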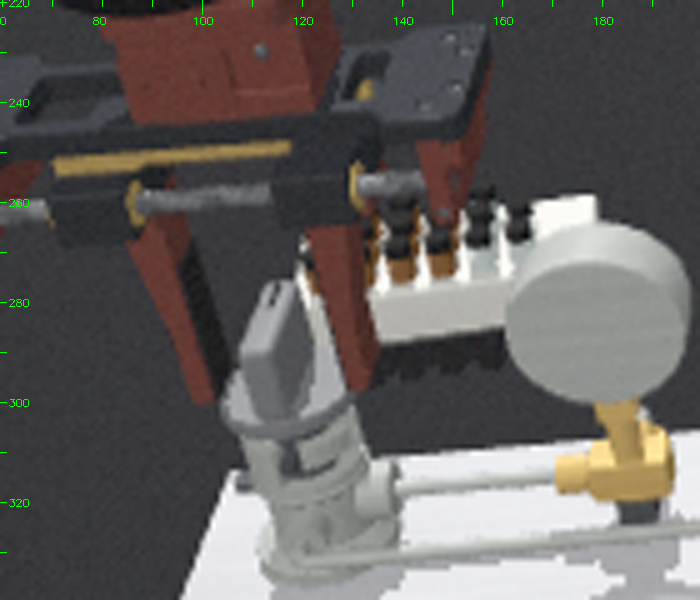

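The bar stands between the fingers (left finger ~u 104, right ~129, bar ~115), and the tips are just above the skirt. Closing.

Request:
{"name": "apply_moves", "arguments": {
  "deltas": [
    [0.3, 0, 0, 0, 0, 0, 0],
    [0.2, 0, 0, 0, 0, 0, 0],
    [0.1, 0, 0, 0, 0, 0, 0],
    [0, 0, 0, 0, 0, 0, 0],
    [0, 0, 0, 0, 0, 0, 0],
    [0, 0, 0, 0, 0, 0, 0]
  ]
}}

```text
t: 6.45
eef_pos: [0.5846, -0.274, 0.0844]
eef_rot: [0.001, 1.0, -0.024, 0.0]
ft_force: [-0.1, -3.5, -0.5]
width: 0.142
```

```bash
python3 st.py
```

```text
{'t': 6.45, 'q': array([-0.1403,  0.6995,  0.7623,  1.7116, -0.5701,  0.9648, -0.7786]), 'eef_pos': array([ 0.5846, -0.274 ,  0.0844]), 'eef_rot': array([ 8.000e-04,  9.997e-01, -2.400e-02,  3.000e-04]), 'ft_force': array([-0.09  , -3.535 , -0.4739]), 'ft_torque': array([-0.8982,  0.0096, -0.0256]), 'width': 0.14242861156304112}
jaw deg -92.75469651767159 tilt z [ 5.0e-04 -1.5e-03 -1.0e+00]
```

Request:
{"name": "apply_moves", "arguments": {
  "deltas": [
    [0, 0, -0.004, -0.01, 0, 0, 0],
    [0, 0, -0.004, -0.02, 0, 0, 0],
    [0, 0, -0.004, -0.03, 0, 0, 0],
    [0, 0, -0.004, -0.036, 0, 0, 0],
    [0, 0, -0.004, -0.036, 0, 0, 0],
    [0, 0, -0.004, -0.036, 0, 0, 0]
  ]
}}

```text
t: 7.05
eef_pos: [0.5848, -0.2743, 0.0771]
eef_rot: [-0.0, 1.0, -0.024, 0.001]
ft_force: [-4.5, 1.2, 15.9]
width: 0.144
```

```bash
python3 st.py
```

```text
{'t': 7.05, 'q': array([-0.1336,  0.7079,  0.7546,  1.715 , -0.5791,  0.9539, -0.7707]), 'eef_pos': array([ 0.5848, -0.2743,  0.0771]), 'eef_rot': array([-2.000e-04,  9.997e-01, -2.380e-02,  7.000e-04]), 'ft_force': array([-4.4907,  1.1707, 15.9381]), 'ft_torque': array([ 0.2772,  1.3135, -0.0346]), 'width': 0.14358740608593998}
jaw deg -92.72714352122279 tilt z [ 1.5e-03  4.0e-04 -1.0e+00]
```

Fully down: 7.3 mm, and 16 N exceeds the spring's 10 N. Now I turn it counter-clockwise.

Request:
{"name": "apply_moves", "arguments": {
  "deltas": [
    [0, 0, 0, 0, 0, 0, 0.03],
    [0, 0, 0, 0, 0, 0, 0.06],
    [0, 0, 0, 0, 0, 0, 0.1],
    [0, 0, 0, 0, 0, 0, 0.14],
    [0, 0, 0, 0, 0, 0, 0.18],
    [0, 0, 0, 0, 0, 0, 0.22],
    [0, 0, 0, 0, 0, 0, 0.25],
    [0, 0, 0, 0, 0, 0, 0.25]
  ]
}}

```text
t: 7.85
eef_pos: [0.5848, -0.2747, 0.0771]
eef_rot: [0.0, 0.972, 0.237, 0.001]
ft_force: [-3.1, -1.3, 15.4]
width: 0.147
```

```bash
python3 st.py
```

```text
{'t': 7.85, 'q': array([-0.053 ,  0.6652,  0.6202,  1.7096, -0.4695,  0.9181, -0.3356]), 'eef_pos': array([ 0.5848, -0.2747,  0.0771]), 'eef_rot': array([2.000e-04, 9.716e-01, 2.367e-01, 9.000e-04]), 'ft_force': array([-3.1123, -1.3024, 15.3582]), 'ft_torque': array([-1.0000e-03,  1.2772e+00,  1.0700e-02]), 'width': 0.14650725168045586}
jaw deg -62.61311673903215 tilt z [ 0.0018 -0.     -1.    ]
```

Request:
{"name": "apply_moves", "arguments": {
  "deltas": [
    [0, 0, 0, 0, 0, 0, 0.04],
    [0, 0, 0, 0, 0, 0, 0.08],
    [0, 0, 0, 0, 0, 0, 0.12],
    [0, 0, 0, 0, 0, 0, 0.16],
    [0, 0, 0, 0, 0, 0, 0.2],
    [0, 0, 0, 0, 0, 0, 0.24],
    [0, 0, 0, 0, 0, 0, 0.28],
    [0, 0, 0, 0, 0, 0, 0.3]
  ]
}}

```text
t: 8.65
eef_pos: [0.5851, -0.2749, 0.0772]
eef_rot: [0.001, 0.851, 0.526, 0.001]
ft_force: [-2.7, -1.3, 14.0]
width: 0.146
```

Request:
{"name": "apply_moves", "arguments": {
  "deltas": [
    [0, 0, 0, 0, 0, 0, 0.04],
    [0, 0, 0, 0, 0, 0, 0.08],
    [0, 0, 0, 0, 0, 0, 0.12],
    [0, 0, 0, 0, 0, 0, 0.15],
    [0, 0, 0, 0, 0, 0, 0.165],
    [0, 0, 0, 0, 0, 0, 0.165],
    [0, 0, 0, 0, 0, 0, 0.165]
  ]
}}

```text
t: 9.35
eef_pos: [0.5854, -0.275, 0.0772]
eef_rot: [0.001, 0.749, 0.663, 0.001]
ft_force: [-3.5, -1.3, 13.2]
width: 0.152
```

```bash
python3 st.py
```

```text
{'t': 9.35, 'q': array([ 0.1103,  0.6137,  0.3681,  1.6973, -0.2726,  0.8785,  0.4707]), 'eef_pos': array([ 0.5854, -0.275 ,  0.0772]), 'eef_rot': array([1.300e-03, 7.486e-01, 6.630e-01, 6.000e-04]), 'ft_force': array([-3.4968, -1.2546, 13.1955]), 'ft_torque': array([-0.4093,  0.7787, -0.018 ]), 'width': 0.15224631829920124}
jaw deg -6.94004174378731 tilt z [ 0.0026 -0.0011 -1.    ]
```

Request:
{"name": "apply_moves", "arguments": {
  "deltas": [
    [0, 0, 0, 0, 0, 0, 0.01],
    [0, 0, 0, 0, 0, 0, 0.02],
    [0, 0, 0, 0, 0, 0, 0.028],
    [0, 0, 0, 0, 0, 0, 0.028]
  ]
}}

```text
t: 9.75
eef_pos: [0.5854, -0.275, 0.0771]
eef_rot: [0.001, 0.729, 0.684, 0.001]
ft_force: [-1.3, -2.1, 12.6]
width: 0.153
```

```bash
python3 st.py
```

```text
{'t': 9.75, 'q': array([ 0.1207,  0.6116,  0.353 ,  1.6967, -0.2618,  0.877 ,  0.519 ]), 'eef_pos': array([ 0.5854, -0.275 ,  0.0771]), 'eef_rot': array([0.0013, 0.7293, 0.6842, 0.0008]), 'ft_force': array([-1.3069, -2.0514, 12.5685]), 'ft_torque': array([-0.3726,  0.5565, -0.7005]), 'width': 0.15302740755197672}
jaw deg -3.651252871580688 tilt z [ 2.9e-03 -7.0e-04 -1.0e+00]
```

A stop torque of -0.70 N m shows the open stop is reached. I let the knob rise while still holding it against the stop.

Request:
{"name": "apply_moves", "arguments": {
  "deltas": [
    [0, 0, 0, 0.01, 0, 0, 0],
    [0, 0, 0, 0.02, 0, 0, 0],
    [0, 0, 0, 0.03, 0, 0, 0],
    [0, 0, 0, 0.034, 0, 0, 0],
    [0, 0, 0, 0.034, 0, 0, 0]
  ]
}}

```text
t: 10.25
eef_pos: [0.5852, -0.2747, 0.0842]
eef_rot: [0.001, 0.729, 0.684, 0.0]
ft_force: [2.1, -3.4, 3.6]
width: 0.157
```

```bash
python3 st.py
```

```text
{'t': 10.25, 'q': array([ 0.1176,  0.6031,  0.3565,  1.6922, -0.2573,  0.8906,  0.5155]), 'eef_pos': array([ 0.5852, -0.2747,  0.0842]), 'eef_rot': array([1.000e-03, 7.291e-01, 6.844e-01, 3.000e-04]), 'ft_force': array([ 2.0548, -3.357 ,  3.641 ]), 'ft_torque': array([-0.9008, -0.2315, -0.803 ]), 'width': 0.15685926315822268}
jaw deg -3.6278235929778897 tilt z [ 0.0019 -0.001  -1.    ]
```

Request:
{"name": "apply_moves", "arguments": {
  "deltas": [
    [0, 0, 0, 0, 0, 0, -0.01],
    [0, 0, 0, 0, 0, 0, -0.022],
    [0.1, 0, 0, 0, 0, 0, -0.022],
    [0.25, 0, 0, 0, 0, 0, -0.022],
    [0.4, 0, 0, 0, 0, 0, -0.022],
    [0.5, 0, 0, 0, 0, 0, -0.022],
    [0.5, 0, 0, 0, 0, 0, -0.022]
  ]
}}

```text
t: 10.95
eef_pos: [0.584, -0.273, 0.0831]
eef_rot: [-0.001, 0.744, 0.668, -0.0]
ft_force: [0.8, -0.0, 1.0]
width: 0.464
```

Request:
{"name": "apply_moves", "arguments": {
  "deltas": [
    [0.5, 0, 0, 0.05, 0, 0, 0],
    [0.5, 0, 0, 0.15, 0, 0, 0],
    [0.5, 0, 0, 0.3, 0, 0, 0],
    [0.5, 0, 0, 0.5, 0, 0, 0],
    [0.5, 0, 0, 0.7, 0, 0, 0],
    [0.5, 0, 0, 0.9, 0, 0, 0],
    [0.5, 0, 0, 1, 0, 0, 0]
  ]
}}

```text
t: 11.65
eef_pos: [0.5853, -0.2746, 0.3397]
eef_rot: [0.003, 0.744, 0.668, 0.002]
ft_force: [0.7, -0.5, -0.9]
width: 0.503
```

```bash
python3 st.py;  python3 - <<'E'
from h import *
f=grab('scene','s3g'); crop('s3g',60,220,200,340,'c8',5)
E
```

```text
{'t': 11.65, 'q': array([ 0.0598,  0.393 ,  0.4454,  1.3959, -0.1698,  1.3837,  0.3975]), 'eef_pos': array([ 0.5853, -0.2746,  0.3397]), 'eef_rot': array([0.0029, 0.7444, 0.6678, 0.0017]), 'ft_force': array([ 0.7172, -0.4852, -0.8958]), 'ft_torque': array([-0.0362,  0.0076,  0.0343]), 'width': 0.5026739945678865}
jaw deg -6.2118294894409045 tilt z [ 0.0063 -0.0021 -1.    ]
```

View pics/c8.png

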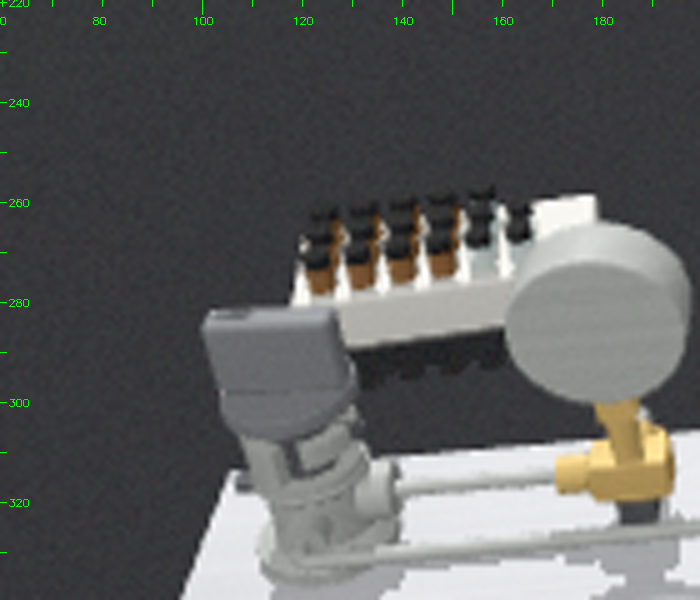

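```bash
python3 - <<'E'
from ov import *
f=load('s3g'); tap=(.5852,-.2737)
its=[]
for dz,c in((0,(0,255,0)),(-.007,(0,0,255))):
    its.append((tf(box(0,0,.082+dz,.113+dz,.046,.013),*tap,-.0531+1.5),E4,c)); its.append((*circ((*tap,.082+dz),.024),c))
draw(f,(90,265,145,325),9,its,'o5')
E
```

```text
(no output)
```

View pics/o5.png

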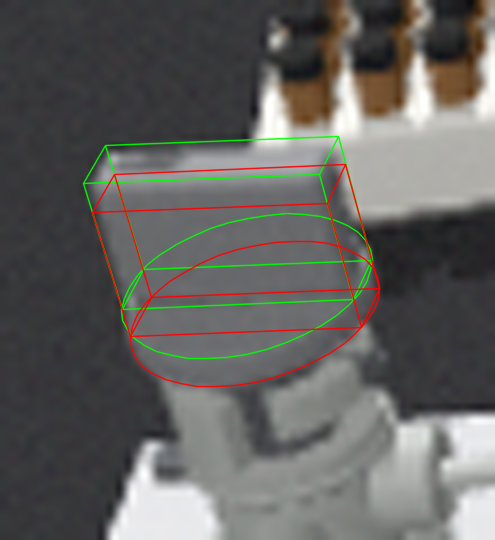

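The knob's skirt edge sits at the same height as before (c7/c8 row ~437), so it has sprung up into the open notch with its bar along the unit. On to the sniffer. First I check how high the pink and yellow neighbours stand.

```bash
python3 - <<'E'
from ov import *
print('pink top',tri([(S,c2((120,84))),(T,c4((331,503)))]))
print('yellow top',tri([(S,c2((510,209))),(T,c4((70,158)))]))
for P in((.483,.356,.172),): print(proj(S,P),proj(T,P))
E
```

```text
pink top (array([0.35137214, 0.33900537, 0.15524878]), [array([-0.66,  0.09]), array([-0.68, -0.18])])
yellow top (array([0.52059356, 0.47103679, 0.15591297]), [array([ 0.2 , -0.04]), array([0.17, 0.07])])
[[433.45822894 195.90111871]] [[186.36591866 231.95006592]]
```

Request:
{"name": "apply_moves", "arguments": {
  "deltas": [
    [0.75, -0.04, 0.2, 0, 0, 0, -0.04],
    [0.75, -0.08, 0.4, 0, 0, 0, -0.08],
    [0.75, -0.12, 0.6, 0, 0, 0, -0.12],
    [0.75, -0.16, 0.8, 0, 0, 0, -0.16],
    [0.75, -0.2, 1, 0, 0, 0, -0.2],
    [0.75, -0.2, 1, 0, 0, 0, -0.2]
  ]
}}

```text
t: 12.3
eef_pos: [0.5335, -0.0164, 0.3339]
eef_rot: [-0.001, 0.865, 0.501, 0.001]
ft_force: [0.1, 0.2, -0.4]
width: 0.753
```

Request:
{"name": "apply_moves", "arguments": {
  "deltas": [
    [0.75, -0.03, 0.2, 0, 0, 0, -0.04],
    [0.75, -0.07, 0.4, 0, 0, 0, -0.08],
    [0.75, -0.1, 0.6, 0, 0, 0, -0.12],
    [0.75, -0.13, 0.8, 0, 0, 0, -0.16],
    [0.75, -0.16, 1, 0, 0, 0, -0.2],
    [0.75, -0.16, 1, 0, 0, 0, -0.2]
  ]
}}

```text
t: 12.9
eef_pos: [0.4923, 0.2332, 0.3332]
eef_rot: [-0.001, 0.95, 0.311, -0.0]
ft_force: [-1.2, 0.1, -0.4]
width: 0.749
```

```bash
python3 st.py
```

```text
{'t': 12.9, 'q': array([-0.7528,  0.194 ,  0.2684,  1.6436, -0.0555,  1.3115, -1.4137]), 'eef_pos': array([0.4923, 0.2332, 0.3332]), 'eef_rot': array([-1.200e-03,  9.505e-01,  3.108e-01, -4.000e-04]), 'ft_force': array([-1.2448,  0.0772, -0.361 ]), 'ft_torque': array([-0.0301,  0.1226, -0.0139]), 'width': 0.7494896239191261}
jaw deg -53.78652866558384 tilt z [-0.0015  0.002  -1.    ]
```

Request:
{"name": "apply_moves", "arguments": {
  "deltas": [
    [0.75, -0.01, 0.12, 0, 0, 0, -0.05],
    [0.75, -0.02, 0.25, 0, 0, 0, -0.1],
    [0.75, -0.03, 0.37, 0, 0, 0, -0.15],
    [0.75, -0.037, 0.491, 0, 0, 0, -0.181],
    [0.75, -0.037, 0.491, -0.15, 0, 0, -0.181],
    [0.75, -0.037, 0.491, -0.3, 0, 0, -0.181],
    [0.75, -0.037, 0.491, -0.4, 0, 0, -0.181],
    [0.75, -0.037, 0.491, -0.4, 0, 0, -0.181]
  ]
}}

```text
t: 13.7
eef_pos: [0.4841, 0.3468, 0.2303]
eef_rot: [0.002, 0.992, 0.123, -0.003]
ft_force: [0.4, 0.0, -0.3]
width: 0.751
```

Request:
{"name": "apply_moves", "arguments": {
  "deltas": [
    [0.75, 0, 0, 0, 0, 0, 0],
    [0.75, 0, 0, 0, 0, 0, 0]
  ]
}}

```text
t: 13.9
eef_pos: [0.4865, 0.349, 0.2357]
eef_rot: [-0.001, 0.992, 0.122, 0.001]
ft_force: [0.2, 0.7, 1.1]
width: 0.749
```

```bash
python3 st.py;  python3 - <<'E'
from h import *
f=grab('scene','s4g'); crop('s4g',380,120,500,270,'c9',4); t=grab('top','t4g'); crop('t4g',140,180,260,290,'c10',5)
E
```

```text
{'t': 13.9, 'q': array([-0.8967,  0.3559,  0.2564,  1.6633, -0.0978,  1.1321, -1.9396]), 'eef_pos': array([0.4865, 0.349 , 0.2357]), 'eef_rot': array([-7.000e-04,  9.925e-01,  1.225e-01,  1.200e-03]), 'ft_force': array([0.2216, 0.7134, 1.1222]), 'ft_torque': array([-0.002 ,  0.1348,  0.012 ]), 'width': 0.7490873867442651}
jaw deg -75.93082647899688 tilt z [ 0.0022  0.0018 -1.    ]
```

View pics/c9.png

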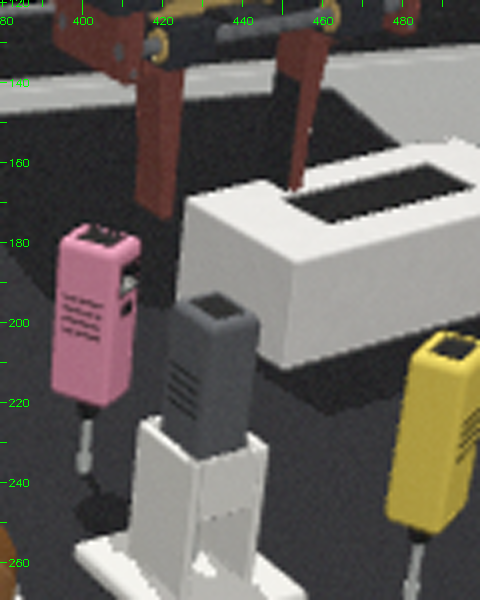

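View pics/c10.png

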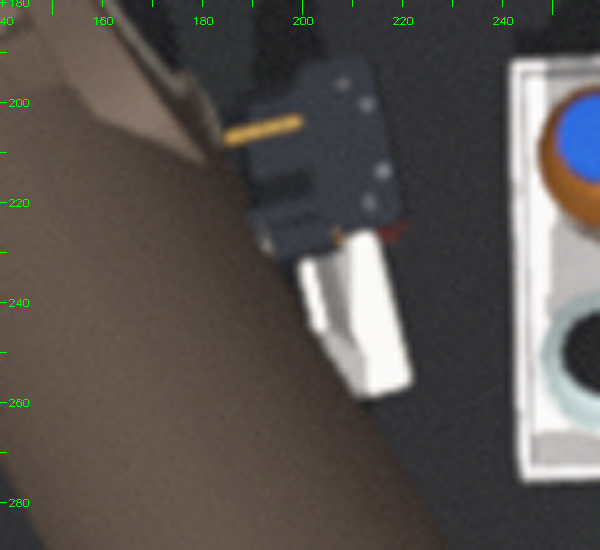

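Request:
{"name": "apply_moves", "arguments": {
  "deltas": [
    [0.75, -0.014, 0.028, 0, 0, 0, 0.003],
    [0.75, -0.014, 0.028, 0, 0, 0, 0.003],
    [0.75, -0.014, 0.028, -0.04, 0, 0, 0.003],
    [0.75, -0.014, 0.028, -0.09, 0, 0, 0.003],
    [0.75, -0.014, 0.028, -0.14, 0, 0, 0.003],
    [0.75, -0.014, 0.028, -0.19, 0, 0, 0.003],
    [0.75, -0.014, 0.028, -0.19, 0, 0, 0.003],
    [0.75, -0.014, 0.028, -0.19, 0, 0, 0.003]
  ]
}}

```text
t: 14.8
eef_pos: [0.4817, 0.3557, 0.1856]
eef_rot: [0.0, 0.992, 0.126, -0.0]
ft_force: [0.5, 0.4, 0.1]
width: 0.75
```

```bash
python3 st.py;  python3 - <<'E'
from h import *
f=grab('scene','s5g'); crop('s5g',380,120,500,270,'c11',4)
E
```

```text
{'t': 14.8, 'q': array([-0.8989,  0.4035,  0.2434,  1.7186, -0.1101,  1.0339, -1.9366]), 'eef_pos': array([0.4817, 0.3557, 0.1856]), 'eef_rot': array([ 4.000e-04,  9.921e-01,  1.257e-01, -4.000e-04]), 'ft_force': array([0.4912, 0.4059, 0.0862]), 'ft_torque': array([-0.0383,  0.1411,  0.0297]), 'width': 0.7495667255643724}
jaw deg -75.56311286642797 tilt z [-7.e-04 -8.e-04 -1.e+00]
```

View pics/c11.png

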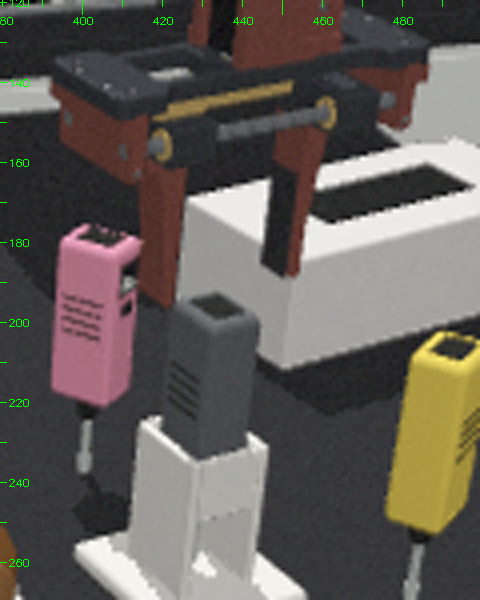

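```bash
python3 - <<'E'
from h import *
f=load('s5g'); c=np.array([.4817,.3557,.1856]); a=np.radians(-75.56); j=np.array([np.cos(a),np.sin(a),0]); x=np.array([-np.sin(a),np.cos(a),0])
for s in(-.033,.033):
  for w in(-.01,.01): print(s,w,(proj(f,c+s*j+w*x)[0]-[380,120])*4)
E
```

```text
-0.033 -0.01 [257.00430578 259.03479463]
-0.033 0.01 [280.16080404 273.83878758]
0.033 -0.01 [149.29776023 283.34009842]
0.033 0.01 [171.31464267 298.83826098]
```

The fingers straddle the housing, and their projection agrees to about 1 px. Descending to grasp height.

Request:
{"name": "apply_moves", "arguments": {
  "deltas": [
    [0.75, 0.004, 0, -0.04, 0, 0, 0],
    [0.75, 0.004, 0, -0.09, 0, 0, 0],
    [0.75, 0.004, 0, -0.14, 0, 0, 0],
    [0.75, 0.004, 0, -0.19, 0, 0, 0],
    [0.75, 0.004, 0, -0.24, 0, 0, 0],
    [0.75, 0.004, 0, -0.28, 0, 0, 0],
    [0.75, 0.004, 0, -0.29, 0, 0, 0],
    [0.75, 0.004, 0, -0.29, 0, 0, 0]
  ]
}}

```text
t: 15.65
eef_pos: [0.4827, 0.3557, 0.1131]
eef_rot: [0.0, 0.992, 0.126, -0.0]
ft_force: [0.6, -0.7, 0.2]
width: 0.749
```

```bash
python3 st.py;  python3 - <<'E'
from h import *
f=grab('scene','s6g'); crop('s6g',380,120,500,270,'c12',4)
E
```

```text
{'t': 15.65, 'q': array([-0.8828,  0.4852,  0.2262,  1.7842, -0.135 ,  0.8882, -1.9151]), 'eef_pos': array([0.4827, 0.3557, 0.1131]), 'eef_rot': array([ 3.000e-04,  9.921e-01,  1.257e-01, -4.000e-04]), 'ft_force': array([ 0.6383, -0.7268,  0.1787]), 'ft_torque': array([-0.0378,  0.1359,  0.0464]), 'width': 0.7493632382687437}
jaw deg -75.55581268885574 tilt z [-6.e-04 -7.e-04 -1.e+00]
```

View pics/c12.png

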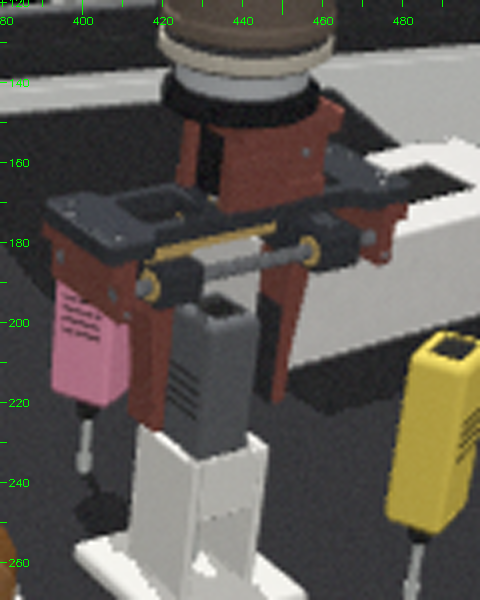

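The sniffer sits about 2 mm nearer the left finger, the same bias as at the knob. I shift 2 mm and close.

Request:
{"name": "apply_moves", "arguments": {
  "deltas": [
    [0.7, 0.002, -0.008, 0, 0, 0, 0],
    [0.6, 0.002, -0.008, 0, 0, 0, 0],
    [0.5, 0.002, -0.008, 0, 0, 0, 0],
    [0.4, 0.002, -0.008, 0, 0, 0, 0],
    [0.35, 0.002, -0.008, 0, 0, 0, 0],
    [0.3, 0.002, -0.008, 0, 0, 0, 0],
    [0.3, 0.002, -0.008, 0, 0, 0, 0]
  ]
}}

```text
t: 16.4
eef_pos: [0.4831, 0.3546, 0.1137]
eef_rot: [-0.0, 0.992, 0.126, 0.0]
ft_force: [-1.6, 3.0, -1.0]
width: 0.361
```

```bash
python3 st.py
```

```text
{'t': 16.4, 'q': array([-0.8806,  0.4832,  0.226 ,  1.7858, -0.1355,  0.8872, -1.912 ]), 'eef_pos': array([0.4831, 0.3546, 0.1137]), 'eef_rot': array([-4.00e-04,  9.92e-01,  1.26e-01,  0.00e+00]), 'ft_force': array([-1.6168,  3.0015, -1.0221]), 'ft_torque': array([0.6988, 0.277 , 0.0611]), 'width': 0.3606200174265198}
jaw deg -75.51899028076978 tilt z [-0.e+00  8.e-04 -1.e+00]
```

Request:
{"name": "apply_moves", "arguments": {
  "deltas": [
    [0, -0.001, 0.003, 0, 0, 0, 0],
    [0, -0.001, 0.003, 0, 0, 0, 0],
    [0, -0.001, 0.003, 0.02, 0, 0, 0],
    [0, -0.001, 0.003, 0.04, 0, 0, 0],
    [0, -0.001, 0.003, 0.07, 0, 0, 0],
    [0, -0.001, 0.003, 0.1, 0, 0, 0],
    [0, -0.001, 0.003, 0.13, 0, 0, 0],
    [0, -0.001, 0.003, 0.16, 0, 0, 0]
  ]
}}

```text
t: 17.2
eef_pos: [0.4834, 0.354, 0.1545]
eef_rot: [0.0, 0.992, 0.125, 0.0]
ft_force: [0.7, 0.4, -2.7]
width: 0.363
```

```bash
python3 st.py
```

```text
{'t': 17.2, 'q': array([-0.8902,  0.4359,  0.2378,  1.7503, -0.1202,  0.9695, -1.925 ]), 'eef_pos': array([0.4834, 0.354 , 0.1545]), 'eef_rot': array([2.000e-04, 9.921e-01, 1.254e-01, 2.000e-04]), 'ft_force': array([ 0.6719,  0.4294, -2.7499]), 'ft_torque': array([-0.0481,  0.1151, -0.0264]), 'width': 0.3627501598945055}
jaw deg -75.59377467249601 tilt z [ 5.e-04 -4.e-04 -1.e+00]
```

Request:
{"name": "apply_moves", "arguments": {
  "deltas": [
    [0, 0, 0, 0.06, 0, 0, 0],
    [0, 0, 0, 0.14, 0, 0, 0],
    [0, 0, 0, 0.24, 0, 0, 0],
    [0, 0, 0, 0.34, 0, 0, 0],
    [0, 0, 0, 0.44, 0, 0, 0],
    [0, 0, 0, 0.54, 0, 0, 0],
    [0, 0, 0, 0.6, 0, 0, 0],
    [0, 0, 0, 0.6, 0, 0, 0]
  ]
}}

```text
t: 18.0
eef_pos: [0.4842, 0.3547, 0.3065]
eef_rot: [-0.001, 0.992, 0.125, 0.002]
ft_force: [0.2, 0.0, -2.3]
width: 0.362
```

```bash
python3 st.py;  python3 - <<'E'
from h import *
f=grab('scene','s7g'); crop('s7g',380,70,500,270,'c13',3); t=grab('top','t7g'); crop('t7g',110,150,300,310,'c14',3.7)
E
```

```text
{'t': 18.0, 'q': array([-0.9126,  0.3091,  0.2639,  1.5599, -0.0829,  1.2792, -1.9566]), 'eef_pos': array([0.4842, 0.3547, 0.3065]), 'eef_rot': array([-0.0011,  0.9921,  0.1254,  0.0019]), 'ft_force': array([ 0.1504,  0.0426, -2.2931]), 'ft_torque': array([-0.0258,  0.09  ,  0.0489]), 'width': 0.36186630515346196}
jaw deg -75.59600240766859 tilt z [ 0.0035  0.0027 -1.    ]
```

View pics/c13.png

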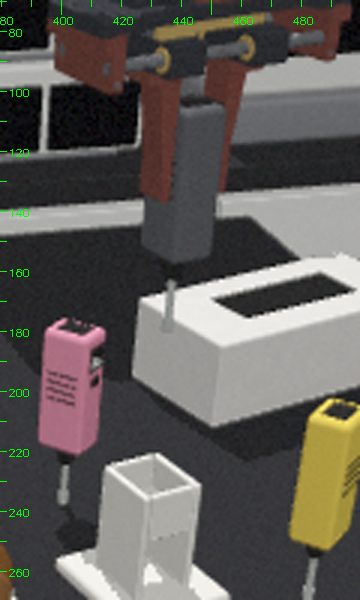

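View pics/c14.png

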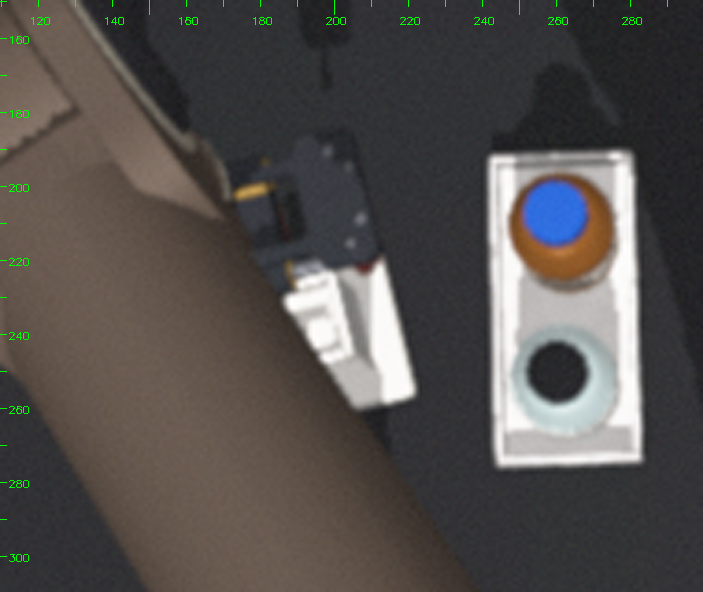

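The sniffer is held upright, clear of the cradle, tip near (436,180). Carrying it over the bottles (tip ~0.21 m against caps at 0.129 m).

Request:
{"name": "apply_moves", "arguments": {
  "deltas": [
    [0, 0.02, -0.05, 0, 0, 0, 0],
    [0, 0.05, -0.14, 0, 0, 0, 0],
    [0, 0.08, -0.25, 0, 0, 0, 0],
    [0, 0.11, -0.36, 0, 0, 0, 0],
    [0, 0.14, -0.47, 0, 0, 0, 0],
    [0, 0.17, -0.58, 0, 0, 0, 0],
    [0, 0.2, -0.67, 0, 0, 0, 0],
    [0, 0.23, -0.75, 0, 0, 0, 0]
  ]
}}

```text
t: 18.9
eef_pos: [0.5405, 0.1641, 0.3026]
eef_rot: [0.001, 0.992, 0.125, -0.001]
ft_force: [-0.0, -0.0, -2.5]
width: 0.361
```

Request:
{"name": "apply_moves", "arguments": {
  "deltas": [
    [0, 0.03, -0.1, 0, 0, 0, 0],
    [0, 0.06, -0.2, 0, 0, 0, 0],
    [0, 0.09, -0.3, 0, 0, 0, 0],
    [0, 0.12, -0.4, 0, 0, 0, 0],
    [0, 0.15, -0.5, 0, 0, 0, 0],
    [0, 0.18, -0.6, 0, 0, 0, 0],
    [0, 0.21, -0.69, 0, 0, 0, 0],
    [0, 0.22, -0.74, 0, 0, 0, 0]
  ]
}}

```text
t: 19.7
eef_pos: [0.5952, -0.0215, 0.3026]
eef_rot: [0.001, 0.992, 0.124, -0.001]
ft_force: [0.7, -1.5, -1.8]
width: 0.364
```

Request:
{"name": "apply_moves", "arguments": {
  "deltas": [
    [0, 0, 0, 0, 0, 0, 0],
    [0, 0, 0, 0, 0, 0, 0],
    [0, 0, 0, 0, 0, 0, 0]
  ]
}}

```text
t: 20.0
eef_pos: [0.5953, -0.0163, 0.3034]
eef_rot: [-0.0, 0.992, 0.127, -0.0]
ft_force: [-0.9, 0.2, -2.2]
width: 0.367
```

```bash
python3 st.py;  python3 - <<'E'
from h import *
f=grab('scene','s8g'); crop('s8g',190,130,340,330,'c15',3); t=grab('top','t8g'); crop('t8g',290,130,430,240,'c16',5)
E
```

```text
{'t': 20.0, 'q': array([-0.3899,  0.3159,  0.4459,  1.5811, -0.1411,  1.2772, -1.2389]), 'eef_pos': array([ 0.5953, -0.0163,  0.3034]), 'eef_rot': array([-4.000e-04,  9.919e-01,  1.267e-01, -3.000e-04]), 'ft_force': array([-0.9135,  0.1849, -2.1724]), 'ft_torque': array([-0.0037,  0.1896, -0.0114]), 'width': 0.3669635416340153}
jaw deg -75.44226521699083 tilt z [-6.e-04  7.e-04 -1.e+00]
```

View pics/c15.png

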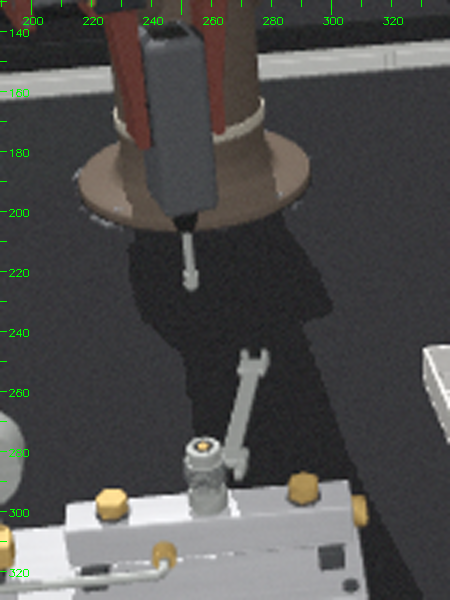

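View pics/c16.png

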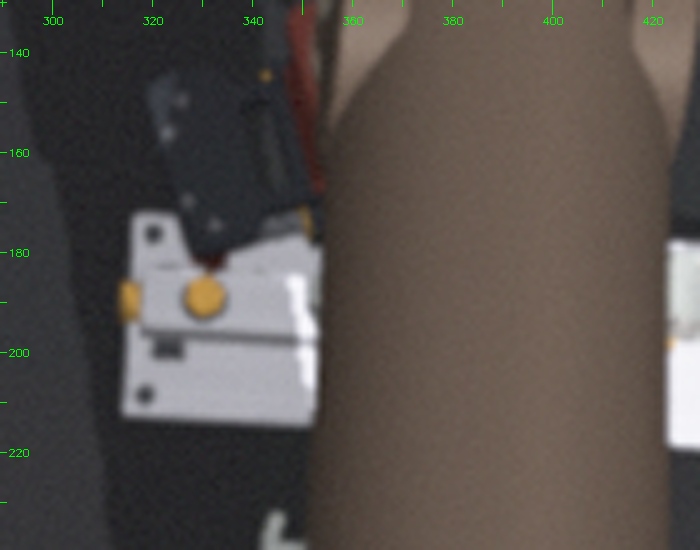

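The tip hangs at about (253,226) and the mouth is at (257.5,278). The top view is blocked by the arm. With only the side view, I turn the sniffer 90° in place up here, so that its offset along the other axis also shows as a sideways shift.

```bash
python3 - <<'E'
from h import *
s=telemetry.state(); print(s['eef_pos'].round(4),s['eef_rot'].round(4)); f=grab('scene','s9a'); crop('s9a',215,125,285,235,'c17',5.4)
print(proj(f,s['eef_pos']-[0,0,.0967]))
E
```

```text
[ 0.5954 -0.0165  0.3036] [-3.000e-04  9.919e-01  1.267e-01 -1.000e-04]
[[253.12839062 225.08039529]]
```

Request:
{"name": "apply_moves", "arguments": {
  "deltas": [
    [0, 0, 0, 0, 0, 0, 0.03],
    [0, 0, 0, 0, 0, 0, 0.08],
    [0, 0, 0, 0, 0, 0, 0.13],
    [0, 0, 0, 0, 0, 0, 0.18],
    [0, 0, 0, 0, 0, 0, 0.23],
    [0, 0, 0, 0, 0, 0, 0.28],
    [0, 0, 0, 0, 0, 0, 0.33],
    [0, 0, 0, 0, 0, 0, 0.375]
  ]
}}

```text
t: 20.95
eef_pos: [0.5955, -0.0172, 0.3037]
eef_rot: [-0.0, 0.867, 0.498, 0.0]
ft_force: [-0.3, -1.1, -2.5]
width: 0.368
```

Request:
{"name": "apply_moves", "arguments": {
  "deltas": [
    [0, 0, 0, 0, 0, 0, 0.05],
    [0, 0, 0, 0, 0, 0, 0.1],
    [0, 0, 0, 0, 0, 0, 0.15],
    [0, 0, 0, 0, 0, 0, 0.2],
    [0, 0, 0, 0, 0, 0, 0.25],
    [0, 0, 0, 0, 0, 0, 0.3],
    [0, 0, 0, 0, 0, 0, 0.35],
    [0, 0, 0, 0, 0, 0, 0.375]
  ]
}}

```text
t: 21.75
eef_pos: [0.5955, -0.0172, 0.3037]
eef_rot: [-0.0, 0.611, 0.792, 0.0]
ft_force: [-0.4, -0.2, -2.5]
width: 0.365
```

Request:
{"name": "apply_moves", "arguments": {
  "deltas": [
    [0, 0, 0, 0, 0, 0, 0],
    [0, 0, 0, 0, 0, 0, 0],
    [0, 0, 0, 0, 0, 0, 0]
  ]
}}

```text
t: 22.05
eef_pos: [0.5956, -0.0176, 0.3037]
eef_rot: [0.0, 0.613, 0.79, 0.0]
ft_force: [0.4, 0.4, -2.2]
width: 0.367
```

```bash
python3 st.py; python3 - <<'E'
from h import *
s=telemetry.state(); print(s['eef_pos'].round(4),s['eef_rot'].round(4)); f=grab('scene','s9b'); crop('s9b',215,125,285,235,'c18',5.4)
print(proj(f,s['eef_pos']-[0,0,.0967]))
cv2.imwrite('pics/s9.png',np.hstack([cv2.imread('pics/c17.png'),cv2.imread('pics/c18.png')]))
E
```

```text
{'t': 22.05, 'q': array([-0.1875,  0.3036,  0.1783,  1.5668, -0.0555,  1.2761,  0.2501]), 'eef_pos': array([ 0.5956, -0.0176,  0.3037]), 'eef_rot': array([0.    , 0.613 , 0.7901, 0.    ]), 'ft_force': array([ 0.4384,  0.3968, -2.1947]), 'ft_torque': array([-0.0747,  0.0594,  0.0069]), 'width': 0.3668368515288145}
jaw deg 14.389881806311942 tilt z [ 1.e-04  0.e+00 -1.e+00]
[ 0.5956 -0.0176  0.3037] [0.     0.613  0.7901 0.    ]
[[252.45628921 225.13241955]]
```

View pics/s9.png

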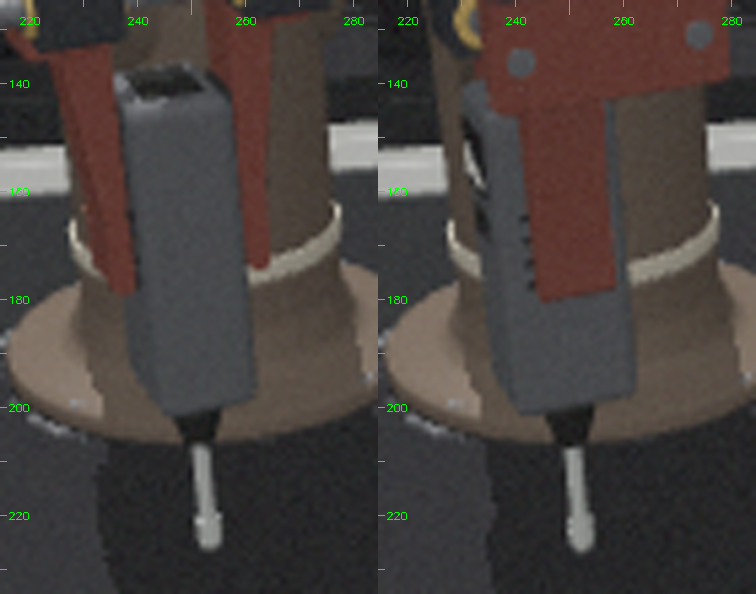

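The tip stays within ~0.5 px of the projected tool axis at both yaws: measured (253.3, 252.3) against predicted (253.1, 252.5). It therefore hangs on the TCP axis, and the side camera agrees with the arm here. Now I refine the mouth position.

```bash
python3 - <<'E'
from ov import *
f=load('s9b')
im=(load('s9a')['img'].astype(float)+load('s9b')['img']+load('s8g')['img'])/3
g=dict(f); g['img']=im.clip(0,255).astype(np.uint8)
its=[]
for z in (.097,):
  for (x,y),c in(((.5985,-.0204),(0,255,0)),((.5988,-.0186),(255,0,255))):
    its+= [(*circ((x,y,z),.0065),c),(*circ((x,y,z),.0125),c)]
win=(238,262,278,308)
draw(g,win,12,its,'o6'); draw(g,win,12,[],'o7')
draw(T,(335,170,380,205),12,its,'o8')
a,b=cv2.imread('pics/o6.png'),cv2.imread('pics/o7.png'); cv2.imwrite('pics/o67.png',cv2.resize(np.hstack([a,b]),None,fx=.83,fy=.83))
E
```

```text
(no output)
```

View pics/o67.png

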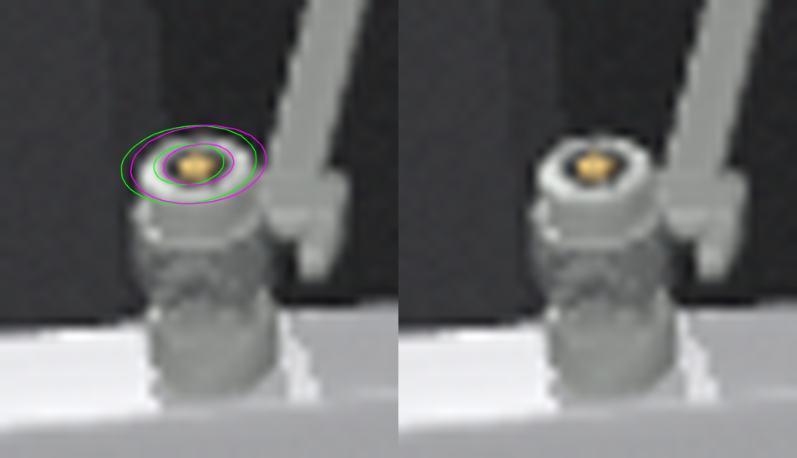

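View pics/o8.png

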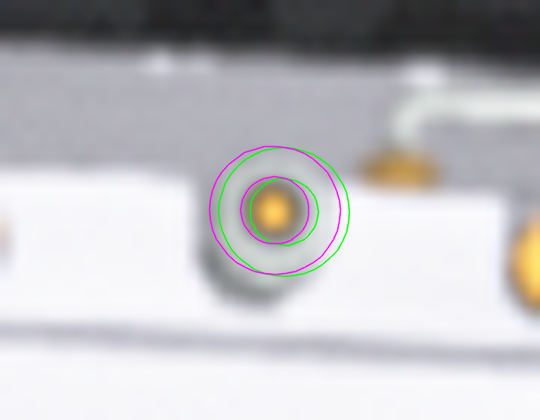

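The images put the mouth at about (0.5993, -0.0190, 0.097). I align above it and come down to 20 mm first.

Request:
{"name": "apply_moves", "arguments": {
  "deltas": [
    [0, 0.015, -0.006, 0, 0, 0, 0],
    [0, 0.015, -0.006, -0.04, 0, 0, 0],
    [0, 0.015, -0.006, -0.1, 0, 0, 0],
    [0, 0.015, -0.006, -0.16, 0, 0, 0],
    [0, 0.015, -0.006, -0.22, 0, 0, 0],
    [0, 0.015, -0.006, -0.28, 0, 0, 0],
    [0, 0.015, -0.006, -0.33, 0, 0, 0],
    [0, 0.015, -0.006, -0.36, 0, 0, 0]
  ]
}}

```text
t: 22.9
eef_pos: [0.5988, -0.0194, 0.212]
eef_rot: [-0.001, 0.613, 0.79, -0.001]
ft_force: [1.2, -0.7, -3.2]
width: 0.363
```

Request:
{"name": "apply_moves", "arguments": {
  "deltas": [
    [0, 0, 0, 0, 0, 0, 0],
    [0, 0, 0, 0, 0, 0, 0],
    [0, 0, 0, 0, 0, 0, 0]
  ]
}}

```text
t: 23.2
eef_pos: [0.5998, -0.0194, 0.2144]
eef_rot: [0.0, 0.613, 0.79, 0.0]
ft_force: [0.2, 0.4, -2.0]
width: 0.367
```

```bash
python3 st.py; cat > chk.py <<'E'
import sys
from ov import *
s=telemetry.state(); f=grab('scene',sys.argv[1]); p=s['eef_pos']
tip=p-[0,0,.0967]; m=(.5993,-.0190,.097)
its=[(*circ(tip,.004),(0,255,0)),(*circ(m,.0065),(255,0,255)),(*circ(m,.0125),(255,0,255))]
w=(235,240,280,300)
draw(f,w,9,its,'o9'); draw(f,w,9,[],'o10')
cv2.imwrite(f'pics/{sys.argv[1]}c.png',cv2.resize(np.hstack([cv2.imread('pics/o9.png'),cv2.imread('pics/o10.png')]),None,fx=.98,fy=.98))
print(p,tip,proj(f,tip),proj(f,m))
E
python3 chk.py f1
```

```text
{'t': 23.2, 'q': array([-0.1752,  0.3744,  0.1688,  1.6805, -0.0694,  1.0912,  0.2661]), 'eef_pos': array([ 0.5998, -0.0194,  0.2144]), 'eef_rot': array([5.000e-04, 6.126e-01, 7.904e-01, 4.000e-04]), 'ft_force': array([ 0.2253,  0.3526, -2.0141]), 'ft_torque': array([-0.0533,  0.0727, -0.0027]), 'width': 0.3674482598477332}
jaw deg 14.442836477753616 tilt z [ 1.3e-03  1.0e-04 -1.0e+00]
[ 0.59978672 -0.01941062  0.21440762] [ 0.59978672 -0.01941062  0.11770762] [[256.03212482 269.03034255]] [[257.21427164 278.13407992]]
```

View pics/f1c.png

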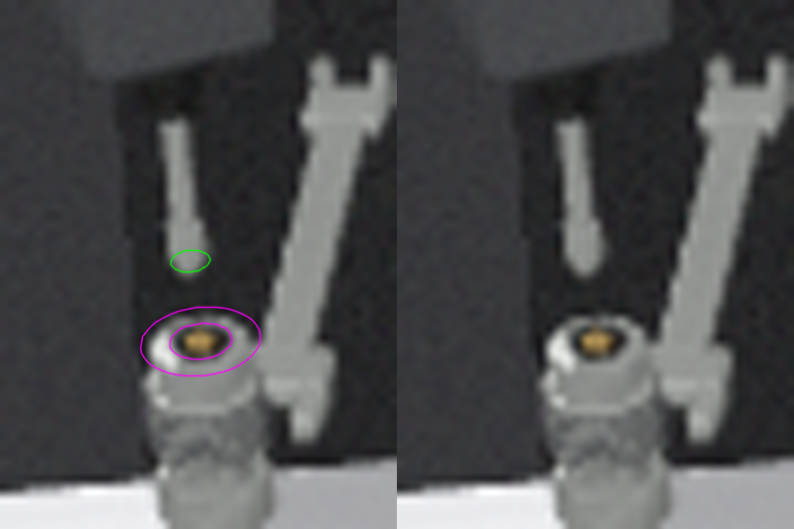

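The tip is at u≈256 and the mouth at u≈257, matching the projected model to about half a pixel. Final slow descent to ~5 mm.

Request:
{"name": "apply_moves", "arguments": {
  "deltas": [
    [0, -0.003, 0.001, -0.01, 0, 0, 0],
    [0, -0.003, 0.001, -0.02, 0, 0, 0],
    [0, -0.003, 0.001, -0.03, 0, 0, 0],
    [0, -0.003, 0.001, -0.04, 0, 0, 0],
    [0, -0.003, 0.001, -0.05, 0, 0, 0],
    [0, -0.003, 0.001, -0.058, 0, 0, 0],
    [0, -0.003, 0.001, -0.06, 0, 0, 0],
    [0, -0.003, 0.001, -0.06, 0, 0, 0]
  ]
}}

```text
t: 24.05
eef_pos: [0.5985, -0.0191, 0.1986]
eef_rot: [-0.0, 0.613, 0.79, -0.0]
ft_force: [-1.0, -0.4, -2.2]
width: 0.365
```

Request:
{"name": "apply_moves", "arguments": {
  "deltas": [
    [0, 0, 0, 0, 0, 0, 0],
    [0, 0, 0, 0, 0, 0, 0],
    [0, 0, 0, 0, 0, 0, 0],
    [0, 0, 0, 0, 0, 0, 0]
  ]
}}

```text
t: 24.45
eef_pos: [0.5986, -0.0191, 0.1987]
eef_rot: [0.0, 0.613, 0.79, 0.0]
ft_force: [-0.7, -0.1, -2.0]
width: 0.363
```

```bash
python3 st.py; python3 chk.py f2
```

```text
{'t': 24.45, 'q': array([-0.1739,  0.3873,  0.1665,  1.7007, -0.0718,  1.0593,  0.2678]), 'eef_pos': array([ 0.5986, -0.0191,  0.1987]), 'eef_rot': array([1.000e-04, 6.126e-01, 7.904e-01, 1.000e-04]), 'ft_force': array([-0.7324, -0.1049, -1.9949]), 'ft_torque': array([-0.0785,  0.0778,  0.0343]), 'width': 0.3632224535916973}
jaw deg 14.448378454731456 tilt z [ 2.e-04  0.e+00 -1.e+00]
[ 0.59862703 -0.01913528  0.19873991] [ 0.59862703 -0.01913528  0.10203991] [[256.88475462 275.6978813 ]] [[257.21427164 278.13407992]]
```

View pics/f2c.png

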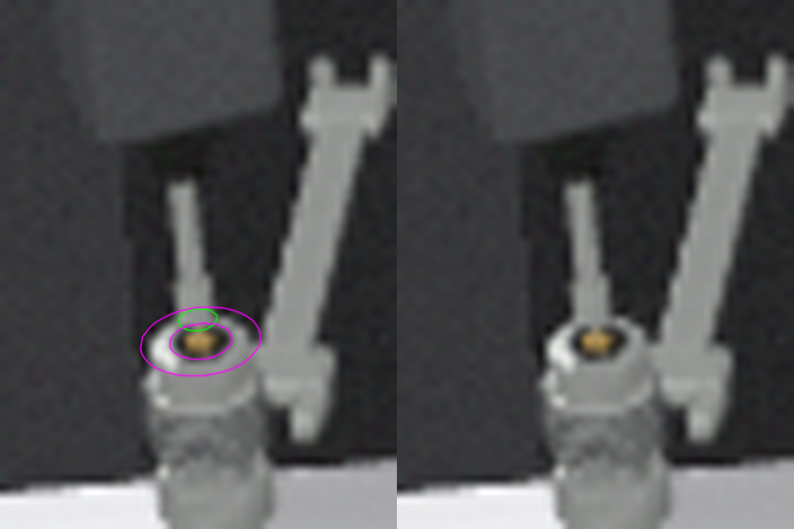

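View pics/f2.png

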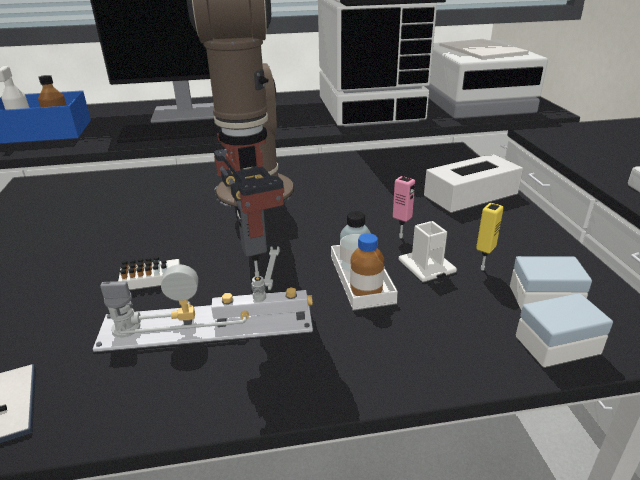

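```bash
python3 - <<'E'
from ov import *
a=(load('s9a')['img'].astype(float)+load('s9b')['img']+load('s8g')['img'])/3
b=load('f2')['img'].astype(float)
d=np.abs(b-a).sum(2)
np.set_printoptions(linewidth=200)
print('cols',list(range(250,266)))
for v in range(262,286): print(v,d[v,250:266].astype(int))
f=load('f2')
its=[(*circ((.5986,-.0191,.102),.004),(0,255,0)),(*circ((.5993,-.019,.097),.0065),(255,0,255))]
draw(f,(246,262,270,290),20,its,'o11'); g=dict(f); g['img']=a.astype(np.uint8); draw(g,(246,262,270,290),20,[],'o12');draw(f,(246,262,270,290),20,[],'o13')
cv2.imwrite('pics/o14.png',cv2.resize(np.hstack([cv2.imread(f'pics/o{i}.png') for i in(11,12,13)]),None,fx=.55,fy=.55))
E
```

```text
cols [250, 251, 252, 253, 254, 255, 256, 257, 258, 259, 260, 261, 262, 263, 264, 265]
262 [ 28  44  46   5 219 309 287  61  10  23   4   5   6  18   3   3]
263 [ 37  39  34  31 159 305 292 121  18  11   5   4   5   7   2   2]
264 [ 35  49  29  30 138 312 287 136   7   9   5   5   7  16   8   2]
265 [ 26  35  46  24 127 313 306 144   7  14  18  11  12   2   8   5]
266 [ 28  33  43  53  58 299 303 205  15   3   5   2  19   5   5   2]
267 [ 29  36  35  27  21 294 306 208   4  11   1  19   9   3   6   3]
268 [ 34  42  35  47   1 288 311 275  12  16   2   3   3   1   5   3]
269 [ 45  43  23  45  12 287 315 272  35   8  18   3   5  17  12   6]
270 [ 45  38  34  32  14 244 313 280  30  21   7  12  10  10   5  16]
271 [ 29  32  38  35   6 217 321 282 199  23   4  10   4  12   8   7]
272 [ 37  27  32  26  91 287 320 302 272  27  25   7   4   6   9   2]
273 [ 34  28  36  49  23 307 334 319 276  33   3   1  12   8   6   5]
274 [ 23  33  46  45  15 300 326 316 277  73   7  11   0   7   5   2]
275 [ 18  33  39  34  49 260 311 235 153  12  14  23  19   2  17   7]
276 [ 41  34  37  39  99  43  37  40  75 124 127 101   4  13   8   3]
277 [ 36  43  51  16  49  71  36  17  91  93 115 137 154  36   7   3]
278 [ 35  21  13   0  42  58 147 126 137 103  78 134 142  54   5   2]
279 [ 30  37   4   2  42  45 116 128 110  74 118 144 120  10   1   3]
280 [ 24  42   3   1   4 120 111 111 126  99 146  87  42   3   3   3]
281 [ 28  30   7   3   2 144 156 157 153  79  50  21   2  38  52   4]
282 [  4  27   3   2   1  44  44  45  44  13   9   1   2   9 101   1]
283 [18 12  2  2  2  7  5  5  4  3  0  1  1  4 58  0]
284 [30  5  4  2  0  1  1  8  6  1  1  3  0  1 19 17]
285 [10 23  3  3  4  3  7  0  1  1  3  2  3  2  2  3]
```

View pics/o14.png

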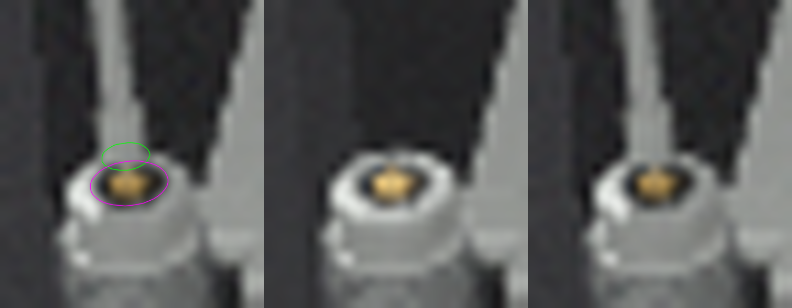

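```bash
python3 - <<'E'
from ov import *
np.set_printoptions(linewidth=200)
for n,c,rows,cols in(('f1',(.59979,-.01941,.11771),range(262,276),range(252,262)),('s9b',(.5956,-.0176,.207),range(217,232),range(247,258)),('s9a',(.5954,-.0165,.2069),range(217,232),range(247,258))):
    f=load(n); g=f['img'].astype(float).sum(2)/3
    print(n,'pred c',proj(f,c),'bottom v',proj(f,np.array(circ(c,.004)[0]))[:,1].max(), 'u range',proj(f,np.array(circ(c,.004)[0]))[:,0].min(),proj(f,np.array(circ(c,.004)[0]))[:,0].max())
    print('    ',list(cols))
    for v in rows: print(v,g[v,cols.start:cols.stop].astype(int))
for n in('s8g','f2'):
    g=load(n)['img'].astype(float); print(n)
    for v in range(271,286): print(v,g[v,250:265,2].astype(int))
E
```

```text
f1 pred c [[256.03245795 269.03022513]] bottom v 270.27213925025495 u range 253.83090171507155 258.2314985641184
     [252, 253, 254, 255, 256, 257, 258, 259, 260, 261]
262 [ 39  37 141 143 131  57  32  40  39  38]
263 [ 40  39 115 144 132  59  39  32  43  39]
264 [ 36  35 115 145 136  75  39  38  38  38]
265 [ 43  62 133 144 137 133  49  35  41  36]
266 [ 39  43 138 147 146 134  57  38  39  35]
267 [ 37  35 138 146 144 132  80  40  40  36]
268 [ 38  37 135 143 144 130  80  47  36  39]
269 [ 39  41  99 143 142 129  65  42  38  39]
270 [ 37  38  53 116 133  89  41  40  35  37]
271 [36 37 32 56 69 46 37 36 41 35]
272 [35 35 33 34 38 38 34 40 37 41]
273 [38 35 42 37 41 40 38 41 35 40]
274 [38 39 40 38 37 38 32 36 33 40]
275 [41 39 38 35 33 45 60 45 39 36]
s9b pred c [[252.48035612 225.1322695 ]] bottom v 226.26546877561873 u range 250.16934283105633 254.78860015212985
     [247, 248, 249, 250, 251, 252, 253, 254, 255, 256, 257]
217 [ 36  40  39  88 141 138  82  37  36  38  40]
218 [ 40  39  38  82 141 137  99  44  41  39  39]
219 [ 41  40  38  79 141 141 101  45  36  36  37]
220 [ 38  3
[... 2603 characters left out ...]
134 143 141 129  65  36  48  44  40  34]
276 [ 41  41  39  39  89 146 141 140 131 115 144  90  47  35  40]
277 [ 40  37  36 131 176  95  78 108  71  61  87 139 132  50  61]
278 [ 40  44 130 207 139  47  80  90  81  45  37 123 145  82  78]
279 [ 41  37 195 220 157  48  56  65  61  38  84 139 140 131 145]
280 [ 58  38 173 221 215 124  64  58  87  85 137 149 132 129 146]
281 [ 60  43 119 163 205 145 136 138 141 144 149 133 126 121 141]
282 [ 54  77 172 139 150 138 140 142 141 142 135 126 120 127 121]
283 [ 57 126 176 138 134 139 140 141 138 137 133 124 127 142 115]
284 [ 61  94 150 136 137 140 139 137 135 134 130 135 143 144 101]
285 [ 57  80 147 198 143 136 142 142 138 136 136 150 145 108  83]
```

Comparing at sub-pixel level within the same image, the tip is ~0.35 px (0.6 mm) to -y of the mouth axis. In depth it agrees to <1 mm, and the gap is ~5 mm. One small trim, then settle.

Request:
{"name": "apply_moves", "arguments": {
  "deltas": [
    [0, 0, 0.002, 0, 0, 0, 0],
    [0, 0, 0.002, 0, 0, 0, 0],
    [0, 0, 0.002, 0, 0, 0, 0],
    [0, 0, 0.002, 0, 0, 0, 0],
    [0, 0, 0.002, 0, 0, 0, 0]
  ]
}}

```text
t: 25.0
eef_pos: [0.5986, -0.0187, 0.1987]
eef_rot: [-0.0, 0.613, 0.79, -0.0]
ft_force: [-0.5, -0.2, -3.0]
width: 0.365
```

```bash
python3 st.py; python3 chk.py f3; python3 - <<'E'
from h import *
g=load('f3')['img'].astype(float)
for v in range(271,282): print(v,g[v,250:265,2].astype(int))
a=load('scene0')['img'].astype(int); b=load('f3')['img'].astype(int)
for n,(u0,v0,u1,v1) in dict(bottles=(330,210,400,310),rack=(118,256,160,290),spanner=(268,245,285,285)).items():
    print(n,np.abs(a-b)[v0:v1,u0:u1].mean().round(2))
s=telemetry.state(); print(np.abs(s['qvel']).max())
E
```

```text
{'t': 25.0, 'q': array([-0.1746,  0.3874,  0.1663,  1.7008, -0.0718,  1.0593,  0.2669]), 'eef_pos': array([ 0.5986, -0.0187,  0.1987]), 'eef_rot': array([-0.    ,  0.6126,  0.7904, -0.    ]), 'ft_force': array([-0.5264, -0.2289, -2.9856]), 'ft_torque': array([-0.0878,  0.0674, -0.0165]), 'width': 0.3649739325228759}
jaw deg 14.445058455129086 tilt z [-0.  0. -1.]
[ 0.59855975 -0.01865723  0.19865389] [ 0.59855975 -0.01865723  0.10195389] [[257.1468966  275.68677558]] [[257.21427164 278.13407992]]
271 [ 36  34  38  35  39 105 141 138 102  41  37  39  40  39  43]
272 [ 36  39  39  35  40 125 141 139 139  72  44  38  35  38  40]
273 [ 39  40  40  36  43 136 145 146 133  77  45  35  40  39  36]
274 [ 39  43  38  39  40 114 142 143 132  80  43  36  40  41  42]
275 [ 39  38  41  41  39 109 139 144 131  82  39  36  39  34  38]
276 [ 37  38  40  44  90 138 146 139 134 107 143  93  41  40  40]
277 [ 40  38  40 132 175  93  76 110  94  60  91 140 131  50  58]
278 [ 42  39 129 207 137  46  86  91  87  46  39 125 144  82  78]
279 [ 44  38 197 219 157  45  54  65  63  37  86 140 143 131 145]
280 [ 58  43 171 220 213 124  63  59  87  85 136 149 131 128 148]
281 [ 58  40 119 164 205 148 137 136 141 146 147 131 124 121 141]
bottles 5.68
rack 5.96
spanner 21.43
0.002240615608487629
```

View pics/f3c.png

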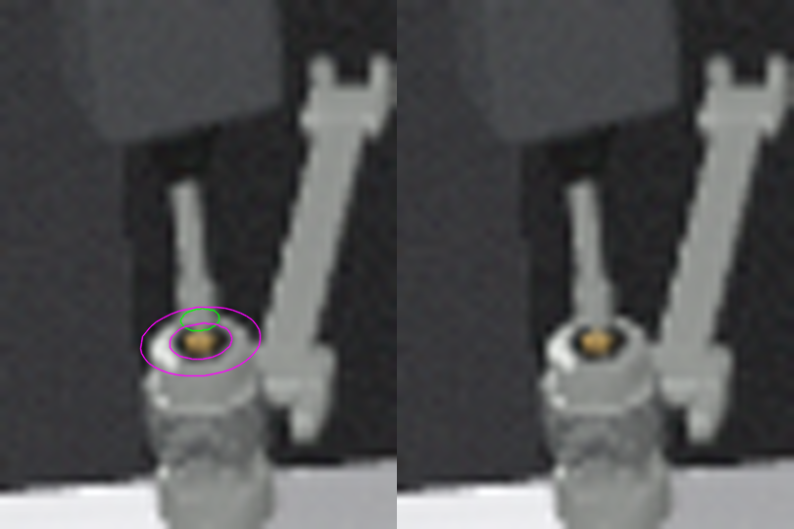

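```bash
python3 -c "
from bench import job_done
print(job_done())"
```

```text
the job is handed in; nothing more can be done
None
```

I opened the tap, carried the sniffer over the bottles to the coupling, and handed the job in at t ≈ 25 s with the sniffer held still over the mouth.

**What I did**
- I pushed the knob down 7.3 mm (16 N) and turned it counter-clockwise until it met the stop at about 86° (-0.70 N m). It then rose 7 mm, back to its starting height.
- I gripped the dark grey sniffer (31.7 mm between the pads), lifted it straight up by about 190 mm and carried it with the tip near 0.21 m over the bottles.

**Last checks**
- **Position:** by the arm's reading and the side camera the tip is about 5 mm above the mouth and centred to within about 1 mm. The tool's tilt is under 0.1°. The sniffer's own lean was only bounded at under 1°, from turning it 90° higher up.
- **Stillness and contact:** the arm was still, and the tool carried only the sniffer's weight (2 to 3 N).
- **Surroundings:** the knob still looks open. The bottles, rack and spanner look unmoved in the side view. An image-difference check was mostly shadow for the spanner, so I judged that one by eye.

**What disagreed or could not be checked**
- The arm hid the mouth from the top camera, so its x position rests on the earlier two-view measurement, the arm's own reading and the side view.
- The mouth's y position differed by about 1.5 mm between the pictures and the position worked out from the knob.
- In the last picture the tip's lower edge reads about half a pixel high, which could mean about 1 mm in height or 2 mm in x.

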